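# Switch on the last furnace zone with the stylus

### The job

One of the five switch levers in the guarded row leans towards the robot while the other four lean away. Draw the stylus out of its covered holder by the shaft, lay it in the open two-notch rest and let go, then take it again by its handle and, holding it so, push that one lever fully over with the stylus so it leans away like the rest. Then lay the stylus back in the notches of the rest; keep the fingers off the levers and leave the other levers and everything else on the bench alone.

Things in the scene. Friction and masses are not known exactly. Their poses are not given: they have to be found in the camera images.
- stylus: Straight stylus 190 mm long, 60-130 g; origin mid-length on its centre line, +x to the tip. x=-95 to +5 mm: black square handle 22 x 22 mm; +5 to +82: steel shaft 12 x 12 mm; +82 to +95: blunt end 9 x 9 mm. At the start it lies level in the sleeve along the sleeve's x, handle inside, the front 75 to 80 mm of the shaft sticking out, its centre line 35 mm above the bench.
- stylus_handle (a point): Point on the stylus' centre line at x=-30 mm of its frame, on the handle; where the handle is free between the rest's two notches.
- stylus_tip (a point): The stylus' blunt end face, at x=+95 mm of its frame.
- sleeve: Grey covered holder fixed to the bench, 125 (x) x 70 x 59 mm high, origin at the centre of its underside. Mouth at the +x end (62 mm from the origin); a level tunnel 30 mm wide, 24 to 54 mm above the bench, runs back from there, roofed and closed behind. The stylus comes out only straight along +x and is clear once drawn 120 mm.
- rest: Open aluminium rest fixed to the bench, origin on the bench; +x is where the stylus tip must point. Two 12 mm thick uprights with flared notches open above: at x=-75 mm for the handle (notch floor 34 mm high), at x=+25 mm for the shaft (floor 39 mm high, too narrow for the handle); cheeks rise to 62 mm. The handle can be gripped between them, the shaft ahead of the front one.
- rest_seat (a point): Point 45 mm above the rest's origin: where the stylus' origin lies when seated, its x along the rest's x; up to 10 mm forward or back is fine.
- console: White switch console fixed to the bench, origin on the bench below mid-row; deck 60 mm high, x=-70 to +100 mm, 180 mm wide. Five levers along y, 30 mm apart, at x=0. Six white guard fins along x from -70 to +20 mm, up to 96 mm high, leave each lever a 26 mm wide channel, open above and at the -x end (robot side): too narrow for fingers, wide enough for the stylus held level along +x.
- switch1 (a joint): Lever of switch 1 (which of the five places it has in the row varies): a black paddle 8 mm thick, 16 mm wide, 42 mm long, hinged at its foot. 0 rad: leans 0.45 rad towards the console's -x (the robot side); 0.9 rad: leans 0.45 rad towards +x, at its stop. It swings in the console's x direction, takes about 2 N pushed 24 mm above its hinge, and stays where it is left.
- switch2 (a joint): Lever of switch 2 (which of the five places it has in the row varies): a black paddle 8 mm thick, 16 mm wide, 42 mm long, hinged at its foot. 0 rad: leans 0.45 rad towards the console's -x (the robot side); 0.9 rad: leans 0.45 rad towards +x, at its stop. It swings in the console's x direction, takes about 2 N pushed 24 mm above its hinge, and stays where it is left.
- switch3 (a joint): Lever of switch 3 (which of the five places it has in the row varies): a black paddle 8 mm thick, 16 mm wide, 42 mm long, hinged at its foot. 0 rad: leans 0.45 rad towards the console's -x (the robot side); 0.9 rad: leans 0.45 rad towards +x, at its stop. It swings in the console's x direction, takes about 2 N pushed 24 mm above its hinge, and stays where it is left.
- switch4 (a joint): Lever of switch 4 (which of the five places it has in the row varies): a black paddle 8 mm thick, 16 mm wide, 42 mm long, hinged at its foot. 0 rad: leans 0.45 rad towards the console's -x (the robot side); 0.9 rad: leans 0.45 rad towards +x, at its stop. It swings in the console's x direction, takes about 2 N pushed 24 mm above its hinge, and stays where it is left.
- switch5 (a joint): Lever of switch 5 (which of the five places it has in the row varies): a black paddle 8 mm thick, 16 mm wide, 42 mm long, hinged at its foot. 0 rad: leans 0.45 rad towards the console's -x (the robot side); 0.9 rad: leans 0.45 rad towards +x, at its stop. It swings in the console's x direction, takes about 2 N pushed 24 mm above its hinge, and stays where it is left.
- crucible: White ceramic crucible, 48 mm wide, 38 mm high, open; a bystander. Origin at the centre of its underside.
- dish: Shallow white ceramic dish, 90 mm wide, 26 mm high; a bystander. Origin at the centre of its underside.
- jar: Closed amber glass jar, 64 mm wide, 85 mm high; a bystander. Origin at the centre of its underside.
- beaker: Glass beaker, 72 mm wide, 95 mm high; a bystander. Origin at the centre of its underside.
- weight_box: Wooden box 110 x 75 x 50 mm; a bystander. Origin at the centre of its underside.
- switch1_base: Black bezel 30 x 22 mm, 4 mm high, on the console's deck, that carries the lever of switch1; origin at the centre of its underside, 60 mm above the bench, axes as the console's; the lever is hinged 4 mm straight above it (64 mm above the bench), mid-width over it.
- switch2_base: Black bezel 30 x 22 mm, 4 mm high, on the console's deck, that carries the lever of switch2; origin at the centre of its underside, 60 mm above the bench, axes as the console's; the lever is hinged 4 mm straight above it (64 mm above the bench), mid-width over it.
- switch3_base: Black bezel 30 x 22 mm, 4 mm high, on the console's deck, that carries the lever of switch3; origin at the centre of its underside, 60 mm above the bench, axes as the console's; the lever is hinged 4 mm straight above it (64 mm above the bench), mid-width over it.
- switch4_base: Black bezel 30 x 22 mm, 4 mm high, on the console's deck, that carries the lever of switch4; origin at the centre of its underside, 60 mm above the bench, axes as the console's; the lever is hinged 4 mm straight above it (64 mm above the bench), mid-width over it.
- switch5_base: Black bezel 30 x 22 mm, 4 mm high, on the console's deck, that carries the lever of switch5; origin at the centre of its underside, 60 mm above the bench, axes as the console's; the lever is hinged 4 mm straight above it (64 mm above the bench), mid-width over it.
There are look-alikes about, which are no part of the job. What is shaped like the stylus but orange is not meant.

How it is judged:
By the outcome, as a careful person would: the job done as asked, in the order asked, and still so for the second after the job is handed in, with the robot touching nothing.
It also fails if it takes over 67 s, if anything falls off the work surface, if the arm or the gripper's body presses on something with over 40 N, if the wrist force passes 120 N, or if a joint passes its speed limit or range.

### The arm

A 6-joint arm with a two-finger parallel gripper is mounted at the origin on the work surface. World frame = base frame: x ahead of the robot, y to its left, z up, the work surface at z = 0. Lengths are in m, angles in rad, forces in N, time in s.
With the tool pointing down it reaches from about 0.25 to 0.775 m from the base axis. Payload 4 kg.
Tool frame: the origin (TCP) lies midway between the tips of the shut fingers; the grasp point (between the pads) lies 19 mm behind it; z points along the fingers, x is the direction in which the jaws open and shut, and the axes are right-handed (so a half turn about z gives the same grasp; the last joint's range is limited). The gripper opens to 94 mm and grips with 3 to 60 N. Pads are 16 mm wide; open, the fingers measure 119 mm over their backs; the gripper's body (75 mm by 177 mm) begins 78 mm behind the grasp point.
Start: joints at [-0.103, 0.087, 1.371, -0, 1.684, -0.103], TCP at [0.55, -0, 0.206] pointing down, gripper open.
Joint ranges: [-3.1, 3.1], [-0.76, 2.03], [0.27, 2.55], [-1.08, 4.22], [0.17, 2.65], [-2.57, 2.57]. Speed limits (rad/s): [2.79, 2.79, 3.14, 3.14, 3.14, 3.14].

### API

Orientations are given as [roll, pitch, yaw] about the fixed x, y, z axes, in that order (R = Rz(yaw) Ry(pitch) Rx(roll)).
In Python, from bench import robot gives the robot as it stands.
- The arm moves only by the shell command python3 -m handwheel 'ROWS'. ROWS is a JSON object of lists of equal length, an entry for each row: "delta_pos": the shift along the tool's x, y, z in mm, a list of three; "rotation": the turn, a rotation vector about the tool's x, y, z in rad, a list of three; "claw": the closure, from -1 (fully open) to 1 (shut). In form: {"delta_pos": [[tx, ty, tz], ...], "rotation": [[wx, wy, wz], ...], "claw": [claw, ...]}. A call has exactly 8 rows; each row shifts and turns the commanded pose from where the row before left it, along the tool's axes as they then stand; what a row does not reach is not made up. A row lasts 1/8 s, in which the tool goes at most 62.5 mm and 10.7 degrees, less where a joint would pass 70% of its speed; a pose out of reach is approached as far as the arm can. A call with a gripper value outside its range is refused whole. The fingers move at their own pace and stop on an object; the grip force is fixed at half the most. Time passes only in rows, so rows that do not move let the fingers close, or fill a call up. It gives the time, the measured TCP pose, the force and the opening at its end, in the units of the state.
- robot.get_obs(): the state, without advancing time (a new reading comes with each control period).
- robot.snapshot(name): name is "scene" or "side" or "wrist"; returns a dict with "color" (400x640x3 uint8, red, green, blue), "intrinsics" (3x3 intrinsics, pixels), "eye" and "rotation" of the camera in the world. Camera axes: x right, y down, z forward; pixel columns grow to the right and rows downward; lengths in m; the calibration is good to about 2 mm. A picture is of the moment at which its call begins. There is no depth.
- robot.close_job(): hands the job in, once; it reports no verdict.
The state is a dict: "time": time; "joint_positions": joint angles; "qvel": joint speeds; "joint_torque": joint torques, N m; "tool_pos": TCP position; "ee_rot": TCP orientation; "wrist_force": force on the tool from outside, world axes, zero at the start; "wrist_torque": the same for the moment, N m; "width": finger opening in m.
Only numpy, scipy, OpenCV 4.12 (cv2) and the standard library are available. Lean on these libraries where they do the work, as an engineer would, in place of code of your own. Each camera call takes 0.05 s, during which the arm holds its last target.

## Working session

There is one attempt and no reset: what is moved stays moved. The work goes in short steps, Python scripts to look and compute and a shell command to move; the robot and the scene stay as the last step left them, time stands still between calls to the robot, and variables do not carry over. Pictures are saved under pics/ and viewed, and the job is handed in when it is done.

```bash
ls; mkdir -p pics; cat > h.py <<'E'
import numpy as np, cv2
from bench import robot
def snap(cam,name=None):
    s=robot.snapshot(cam)
    if name: cv2.imwrite('pics/'+name+'.png',s['color'][:,:,::-1])
    return s
E
python3 - <<'E'
from h import *
for c in ['scene','side','wrist']:
    s=snap(c,c+'0'); print(c,s['intrinsics'],s['eye'],s['rotation'])
    np.savez('pics/'+c+'0.npz',**s)
print(robot.get_obs())
E
```

```text
pics
scene [[479.847293     0.         320.58621244]
 [  0.         479.847293   196.04264153]
 [  0.           0.           1.        ]] [1.46903622 0.40873163 1.11063175] [-2.3672596   0.00331566  1.91343492]
side [[431.02944035   0.         325.68957028]
 [  0.         431.02944035 190.75550915]
 [  0.           0.           1.        ]] [ 0.07332946 -0.73009536  0.95924627] [-2.33852958e+00  9.12831769e-04 -5.19023600e-01]
wrist [[302.3678843    0.         318.72129948]
 [  0.         302.3678843  196.14895261]
 [  0.           0.           1.        ]] [0.54898754 0.07472399 0.38340755] [2.88479906e+00 1.55887067e-03 1.10483997e-03]
{'time': 0.15, 'joint_positions': array([-1.03087298e-01,  8.78077781e-02,  1.37186046e+00,  3.36566597e-05,
        1.68360126e+00, -1.03073172e-01]), 'qvel': array([ 1.49893205e-03, -1.03921333e-03, -5.98897953e-03, -8.71517740e-05,
       -4.96274501e-04, -1.96160801e-03]), 'joint_torque': array([ 1.24418581e-03, -3.40636396e+01, -3.02795255e+01,  7.18983379e-02,
        3.04441026e-02, -1.11468453e-04]), 'tool_pos': array([5.49595166e-01, 5.60375540e-05, 2.04584389e-01]), 'ee_rot': array([-3.14138685e+00,  1.66450804e-03, -1.01933956e-05]), 'wrist_force': array([-0.86158469,  0.34263799,  0.10578875]), 'wrist_torque': array([-0.00384657,  0.00887132,  0.00433653]), 'width': 0.09402944928477215}
```

View pics/scene0.png

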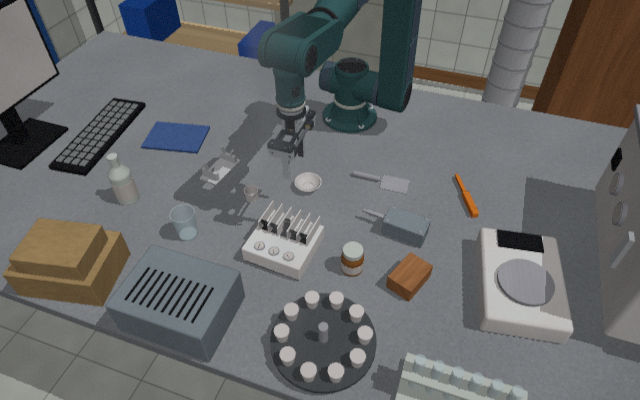

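View pics/side0.png

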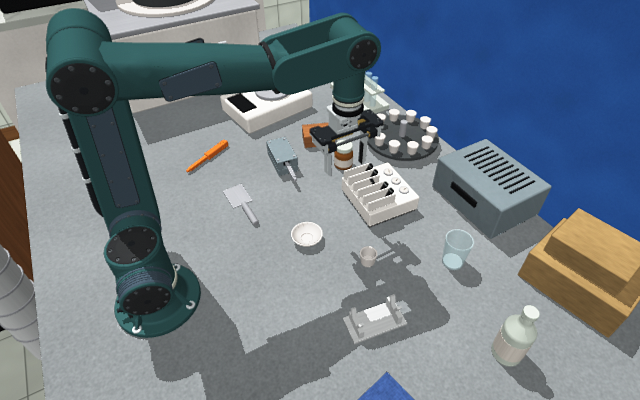

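View pics/wrist0.png

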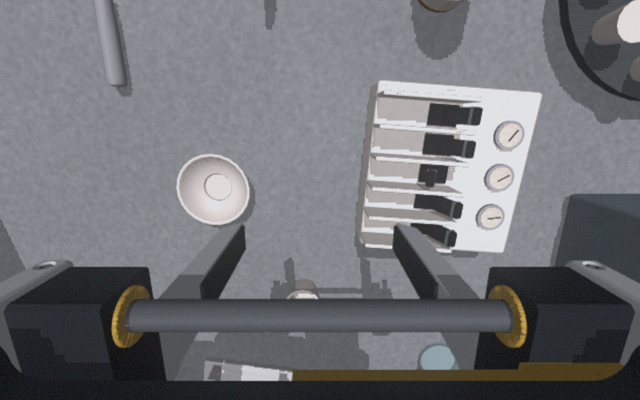

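```bash
cat >> h.py <<'E'
from scipy.spatial.transform import Rotation as Ro
def cam(s):
    r=np.array(s['rotation'],float)
    R=r if r.shape==(3,3) else Ro.from_euler('xyz',r).as_matrix()
    return np.array(s['intrinsics']),R,np.array(s['eye'])
def ray(s,uv):
    K,R,e=cam(s); d=R@np.linalg.inv(K)@np.array([uv[0],uv[1],1.]); return e,d/np.linalg.norm(d)
def onz(s,uv,z):
    e,d=ray(s,uv); return e+d*(z-e[2])/d[2]
def tri(*obs):
    A=np.zeros((3,3));b=np.zeros(3);rs=[ray(s,u) for s,u in obs]
    for e,d in rs:
        P=np.eye(3)-np.outer(d,d);A+=P;b+=P@e
    x=np.linalg.solve(A,b); return x,[round(1000*np.linalg.norm((np.eye(3)-np.outer(d,d))@(x-e)),1) for e,d in rs]
def proj(s,p):
    K,R,e=cam(s); q=K@(R.T@(np.array(p)-e)); return q[:2]/q[2]
def ld(n): return dict(np.load('pics/'+n+'.npz'))
def crop(n,x0,y0,x1,y1,k,out):
    im=cv2.imread('pics/'+n+'.png')[y0:y1,x0:x1]
    cv2.imwrite('pics/'+out+'.png',cv2.resize(im,None,fx=k,fy=k,interpolation=cv2.INTER_CUBIC))
E
python3 - <<'E'
from h import *
crop('scene0',340,160,500,260,5,'c1')
crop('side0',220,120,420,220,4,'c2')
crop('scene0',180,130,340,280,4,'c3')
crop('side0',330,270,430,350,6,'c4')
E
```

```text
(no output)
```

View pics/c1.png

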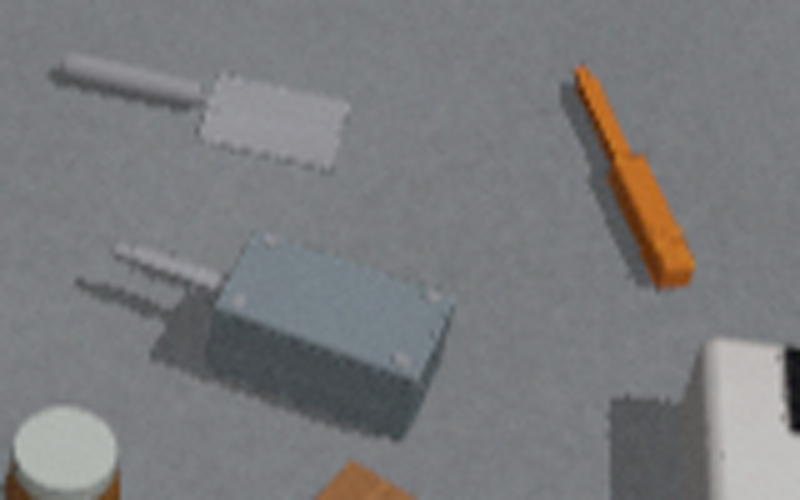

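View pics/c2.png

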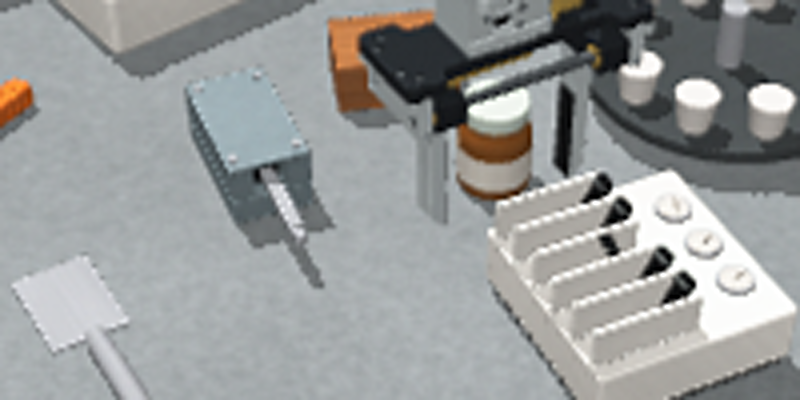

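View pics/c3.png

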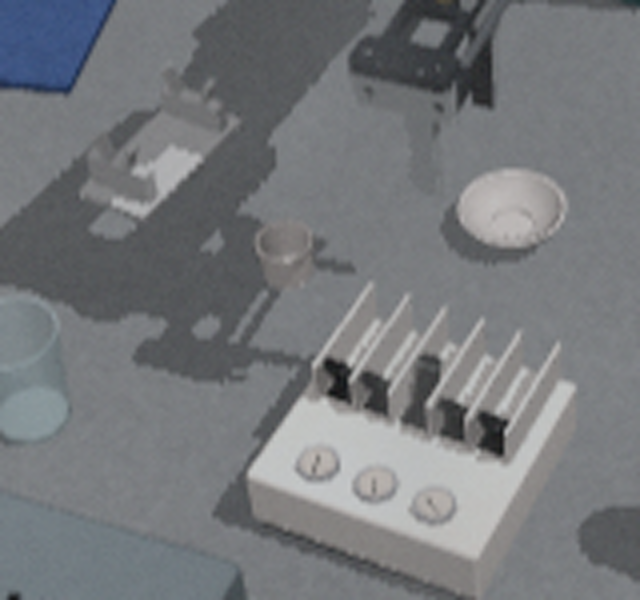

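View pics/c4.png

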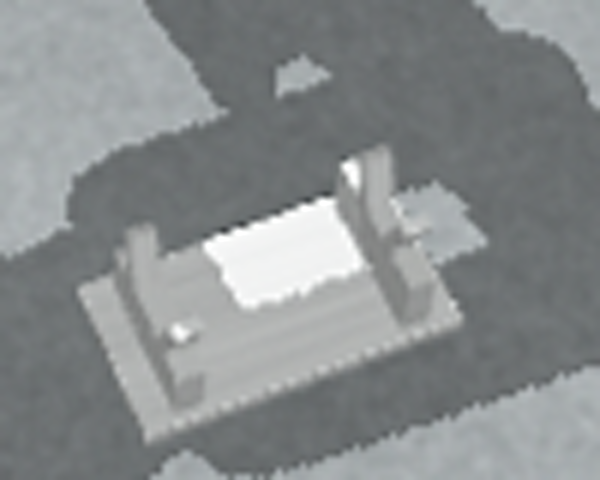

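```bash
python3 - <<'E'
from h import *
np.set_printoptions(precision=4,suppress=True)
sc,si,wr=ld('scene0'),ld('side0'),ld('wrist0')
def P(n,a,b): print(n,*tri((sc,a),(si,b)))
c1=lambda x,y:(340+x/5-.4,160+y/5-.4); c2=lambda x,y:(220+x/4-.4,120+y/4-.4)
c3=lambda x,y:(180+x/4-.4,130+y/4-.4); c4=lambda x,y:(330+x/6-.4,270+y/6-.4)
P('tip',c1(118,249),c2(302,236))
P('mouth',c1(220,278),c2(264,178))
P('sl top A',c1(258,233),c2(228,170))  # mouth corners
P('sl top B',c1(214,305),c2(310,155))
P('sl top C',c1(455,305),c2(185,88))
P('sl top D',c1(418,380),c2(264,68))
# console lever tops / fins
P('con corner', c3(560,345),c2(0,0))
print('wrist console deck corners z=.06', onz(wr,(541,93),.06),onz(wr,(506,252),.06),onz(wr,(378,82),.06))
print('wrist tip', onz(wr,(270,25),.035))
# rest base corners
for u in [(78,290),(150,440),(462,322)]: print('rest', onz(si,c4(*u),.006))
P('rest upright R',c3(172,70),c4(385,148))
P('rest upright L',c3(100,145),c4(142,228))
E
```

```text
tip [0.4903 0.1949 0.0371] [np.float64(1.3), np.float64(1.3)]
mouth [0.494  0.2626 0.043 ] [np.float64(5.3), np.float64(5.3)]
sl top A [0.4659 0.2751 0.0561] [np.float64(2.3), np.float64(2.3)]
sl top B [0.5319 0.2631 0.0548] [np.float64(0.1), np.float64(0.1)]
sl top C [0.4813 0.397  0.0526] [np.float64(1.6), np.float64(1.6)]
sl top D [0.5501 0.3867 0.0563] [np.float64(0.1), np.float64(0.1)]
con corner [0.4568 0.189  0.1767] [np.float64(196.4), np.float64(196.4)]
wrist console deck corners z=.06 [0.7738 0.0983 0.06  ] [ 0.7661 -0.0769  0.06  ] [0.6081 0.1086 0.06  ]
wrist tip [0.4978 0.1667 0.035 ]
rest [ 0.3767 -0.2804  0.006 ]
rest [ 0.3675 -0.3492  0.006 ]
rest [ 0.5034 -0.3693  0.006 ]
rest upright R [ 0.4613 -0.3161  0.1094] [np.float64(24.7), np.float64(24.7)]
rest upright L [ 0.4368 -0.3255  0.0375] [np.float64(52.5), np.float64(52.5)]
```

```bash
python3 -m handwheel '{"delta_pos":[[-15,43,-3],[-15,43,-3],[-15,43,-3],[-15,43,-3],[-15,43,-3],[-15,43,-3],[-10,42,-2],[0,0,0]],"rotation":[[0,0,0],[0,0,0],[0,0,0],[0,0,0],[0,0,0],[0,0,0],[0,0,0],[0,0,0]],"claw":[-1,-1,-1,-1,-1,-1,-1,-1]}'; python3 - <<'E'
from h import *
for c in ['wrist','scene','side']:
    s=snap(c,c+'1'); np.savez('pics/'+c+'1.npz',**s)
crop('scene1',180,110,380,280,4,'c5')
E
```

```text
time: 1.15
tool_pos: [0.4489, -0.3023, 0.2248]
ee_rot: [-3.141, 0.001, -0.004]
wrist_force: [-0.5, 0.4, 0.0]
width: 0.0941
```

View pics/wrist1.png

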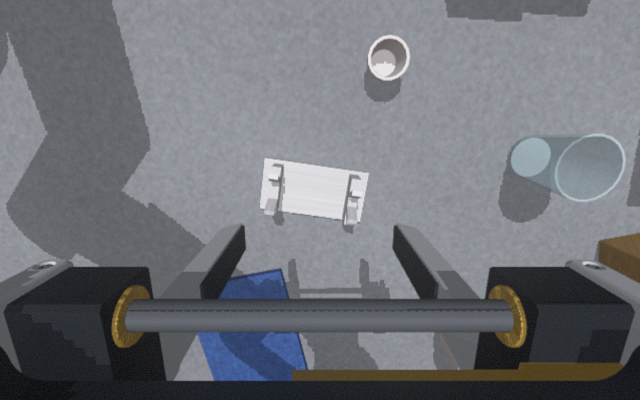

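View pics/c5.png

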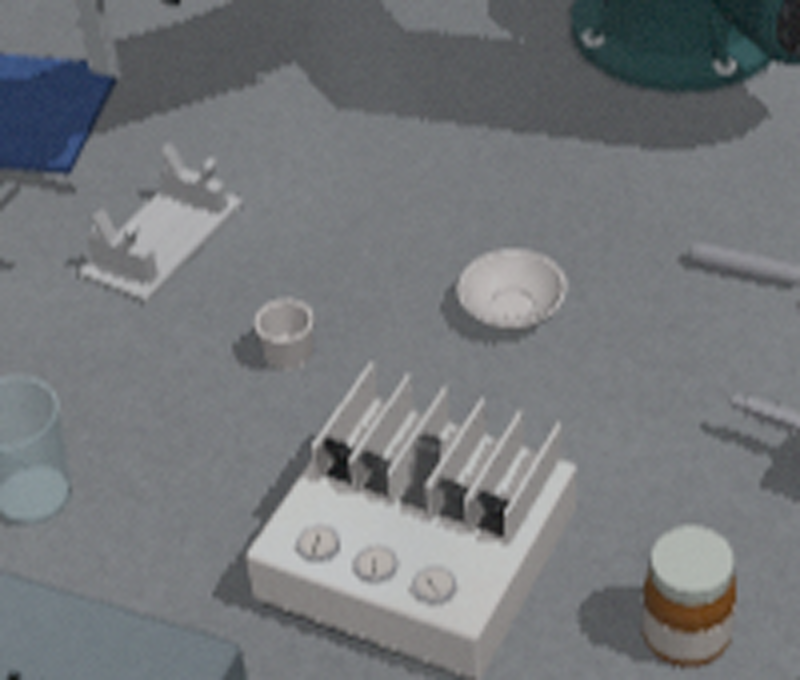

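View pics/side1.png

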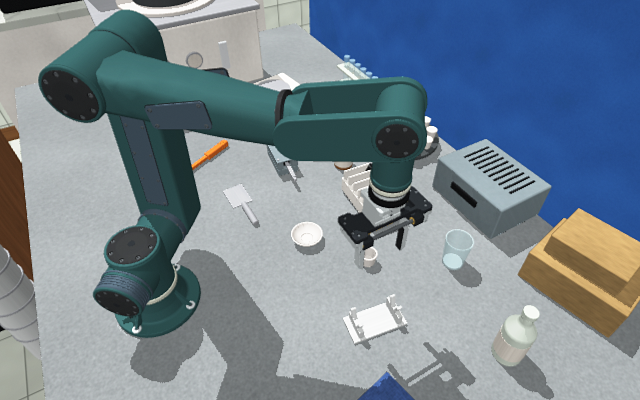

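```bash
python3 - <<'E'
from h import *
crop('wrist1',250,150,380,235,6,'c6')
crop('side1',335,285,415,350,8,'c7')
crop('scene1',195,140,245,190,12,'c8')
E
```

```text
(no output)
```

View pics/c6.png

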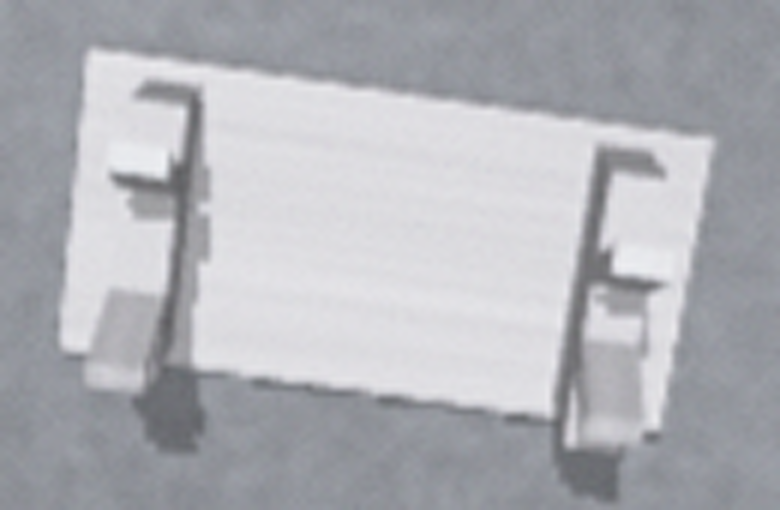

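View pics/c7.png

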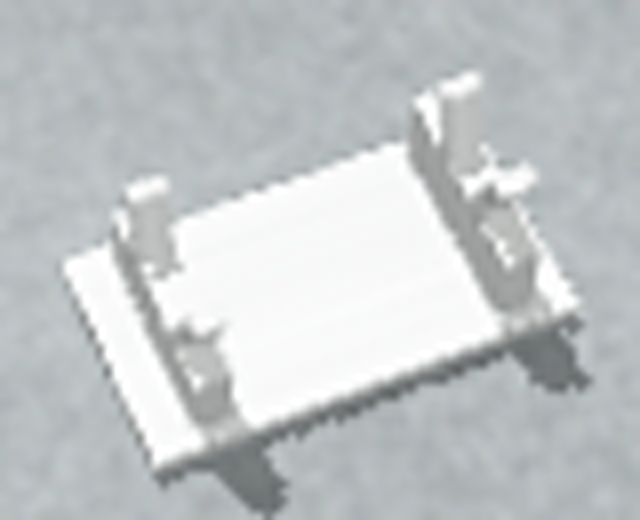

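View pics/c8.png

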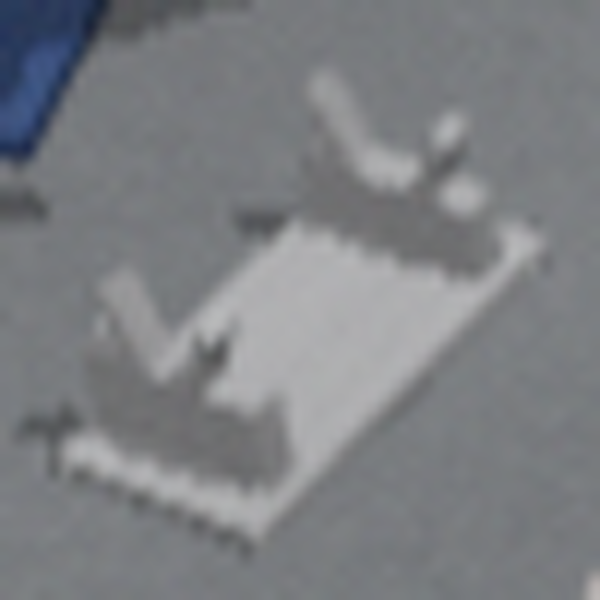

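```bash
python3 - <<'E'
from h import *
np.set_printoptions(precision=4,suppress=True)
sc,si,wr=ld('scene1'),ld('side1'),ld('wrist1')
w=lambda x,y:(250+x/6-.4,150+y/6-.4); s7=lambda x,y:(335+x/8-.45,285+y/8-.45); s8=lambda x,y:(195+x/12-.45,140+y/12-.45)
pts={'Lp':((140,163),(150,188)),'Lm':((115,378),(200,335)),'Rp':((642,263),(460,88)),'Rm':((603,437),(512,182))}
for k,(a,b) in pts.items(): print(k,onz(wr,w(*a),.062),*tri((wr,w(*a)),(si,s7(*b))))
base={'a':((90,48),(62,265),None),'b':((714,137),None,(258,540)),'c':((62,350),(155,468),(0,0)),'d':((660,440),(575,305),None)}
for k,(a,b,c) in base.items():
    print(k,onz(wr,w(*a),.006), *(tri((wr,w(*a)),(si,s7(*b))) if b else tri((wr,w(*a)),(sc,s8(*c)))))
E
```

```text
Lp [ 0.3955 -0.2941  0.062 ] [ 0.3951 -0.2952  0.0577] [np.float64(0.4), np.float64(0.4)]
Lm [ 0.3887 -0.3373  0.062 ] [ 0.3858 -0.34    0.0513] [np.float64(1.3), np.float64(1.3)]
Rp [ 0.4922 -0.3142  0.062 ] [ 0.4926 -0.3146  0.061 ] [np.float64(0.3), np.float64(0.3)]
Rm [ 0.4855 -0.35    0.062 ] [ 0.4855 -0.3493  0.0643] [np.float64(0.3), np.float64(0.3)]
a [ 0.3769 -0.2794  0.006 ] [ 0.3767 -0.2793  0.0055] [np.float64(0.1), np.float64(0.1)]
b [ 0.5145 -0.2996  0.006 ] [ 0.5154 -0.3011  0.0038] [np.float64(1.2), np.float64(1.2)]
c [ 0.3671 -0.3485  0.006 ] [ 0.3666 -0.3486  0.0051] [np.float64(0.4), np.float64(0.4)]
d [ 0.5047 -0.3708  0.006 ] [ 0.5035 -0.3693  0.0091] [np.float64(0.9), np.float64(0.9)]
```

```bash
python3 -m handwheel '{"delta_pos":[[5,-62,0],[5,-62,0],[5,-62,0],[5,-62,0],[5,-62,5],[5,-62,5],[5,-62,5],[3,-60,5]],"rotation":[[0,0,0],[0,0,0],[0,0,0],[0,0,0.02],[0,0,0.03],[0,0,0.03],[0,0,0.03],[0,0,0.026]],"claw":[-1,-1,-1,-1,-1,-1,-1,-1]}'; python3 - <<'E'
from h import *
for c in ['wrist']:
    s=snap(c,c+'2'); np.savez('pics/'+c+'2.npz',**s)
print(robot.get_obs()['tool_pos'])
E
```

```text
time: 2.3
tool_pos: [0.5029, 0.1959, 0.2057]
ee_rot: [-3.141, -0.001, -0.134]
wrist_force: [1.1, -0.7, 0.3]
width: 0.0941
[0.5023723  0.20289046 0.20402783]
```

View pics/wrist2.png

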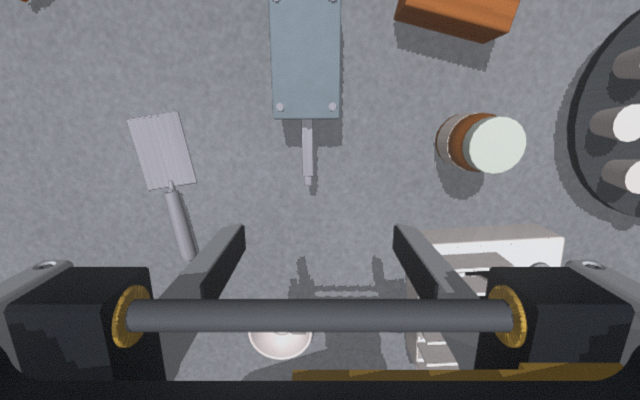

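```bash
python3 - <<'E'
from h import *
np.set_printoptions(precision=4,suppress=True)
s=snap('wrist','wrist3'); np.savez('pics/wrist3.npz',**s)
print(robot.get_obs()['tool_pos'],robot.get_obs()['ee_rot'],s['eye'],s['rotation'])
crop('wrist3',255,90,355,200,7,'c9')
E
```

```text
[0.5021 0.1988 0.2041] [-3.1399  0.0026 -0.1263] [0.5112 0.2758 0.3834] [ 2.891   0.002  -0.1266]
```

View pics/c9.png

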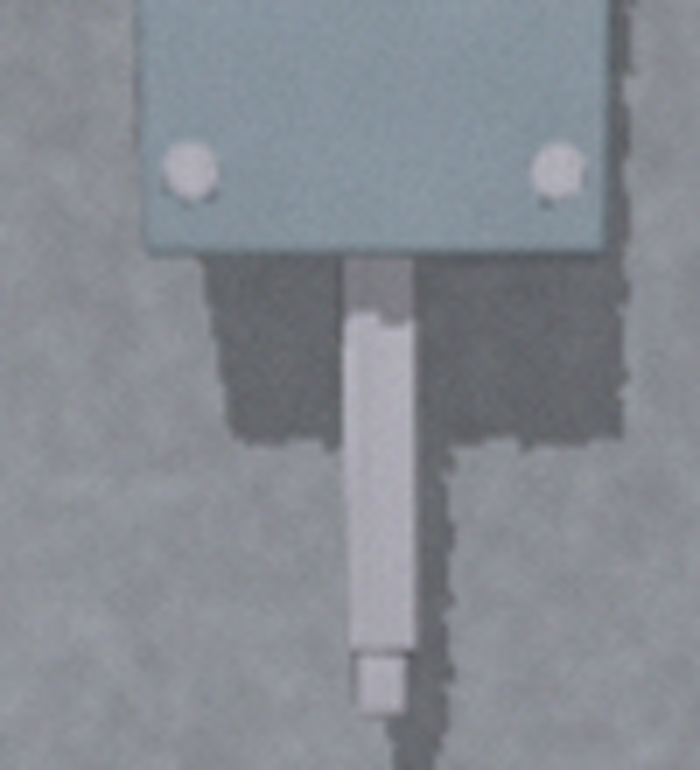

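```bash
python3 - <<'E'
from h import *
np.set_printoptions(precision=4,suppress=True)
w3=ld('wrist3'); sc=ld('scene1'); si=ld('side1')
w=lambda x,y:(255+x/7-.43,90+y/7-.43)
c1=lambda x,y:(340+x/5-.4,160+y/5-.4); c2=lambda x,y:(220+x/4-.4,120+y/4-.4)
tip=w(382,713); 
print('tri3 tip',*tri((w3,tip),(ld('scene0'),c1(118,249)),(ld('side0'),c2(302,236))))
print('tri2 tip w+scene',*tri((w3,tip),(ld('scene0'),c1(118,249))))
for n,u,z in [('tip top',tip,.0395),('shoulder',w(382,652),.041),('shaft at mouth',w(379,262),.041),('mouthL',w(146,250),.059),('mouthR',w(604,250),.059),('rearL',(255+135/7,90),.059)]:
    print(n,onz(w3,u,z))
a=onz(w3,w(382,652),.041);b=onz(w3,w(379,262),.041); d=a-b; print('len',np.linalg.norm(d),'yaw',np.degrees(np.arctan2(d[1],d[0])))
u=d/np.linalg.norm(d)
t=onz(w3,tip,.0395); print('grasp x=+50', t-u*.045,'x=+45',t-u*.050)
g=t-u*.047; g[2]=.035-.019
o=robot.get_obs(); R=Ro.from_euler('xyz',o['ee_rot']).as_matrix()
print('delta tool mm',1000*R.T@(g-o['tool_pos']), 'tool yaw',np.degrees(o['ee_rot'][2]))
E
```

```text
tri3 tip [0.4897 0.1949 0.0369] [np.float64(0.9), np.float64(1.6), np.float64(1.1)]
tri2 tip w+scene [0.4886 0.1938 0.0336] [np.float64(0.4), np.float64(0.4)]
tip top [0.489  0.1956 0.0395]
shoulder [0.4905 0.2062 0.041 ]
shaft at mouth [0.4984 0.2685 0.041 ]
mouthL [0.4648 0.275  0.059 ]
mouthR [0.5326 0.2664 0.059 ]
rearL [0.4693 0.3097 0.059 ]
len 0.06280334732274744 yaw -97.2708230752163
grasp x=+50 [0.4947 0.2403 0.0395] x=+45 [0.4953 0.2452 0.0395]
delta tool mm [-12.1527 -41.8873 188.2292] tool yaw -7.2378254237409445
```

```bash
python3 -m handwheel '{"delta_pos":[[-4,-14,10],[-4,-14,20],[-4,-14,30],[0,0,40],[0,0,30],[0,0,20],[0,0,0],[0,0,0]],"rotation":[[0,0,0],[0,0,0],[0,0,0],[0,0,0],[0,0,0],[0,0,0],[0,0,0],[0,0,0]],"claw":[-0.5,-0.5,-0.5,-0.5,-0.5,-0.5,-0.5,-0.5]}'; python3 - <<'E'
from h import *
np.set_printoptions(precision=4,suppress=True)
s=snap('wrist','wrist4'); np.savez('pics/wrist4.npz',**s)
s2=snap('side','side4'); crop('side4',240,120,360,220,6,'c10')
o=robot.get_obs(); R=Ro.from_euler('xyz',o['ee_rot']).as_matrix()
g=np.array([.4947,.2422,.016]); print(o['tool_pos'],o['ee_rot'],o['width'],1000*R.T@(g-o['tool_pos']))
E
```

```text
time: 3.4
tool_pos: [0.4981, 0.2353, 0.0565]
ee_rot: [-3.141, -0.002, -0.137]
wrist_force: [0.3, 0.4, 0.4]
width: 0.0705
[0.4986 0.2356 0.0571] [-3.1402 -0.0027 -0.1365] 0.07032965894440521 [-4.8943 -5.9246 41.1282]
```

View pics/wrist4.png

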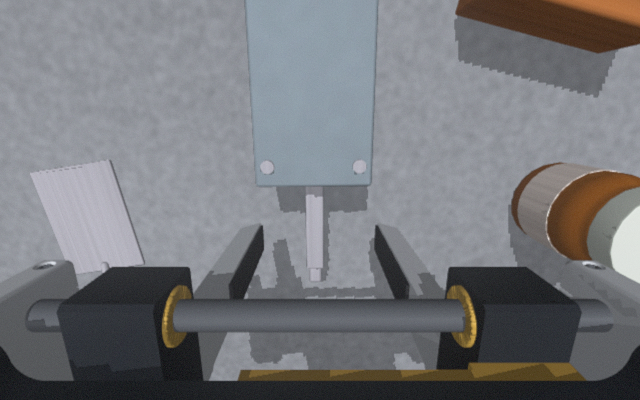

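View pics/c10.png

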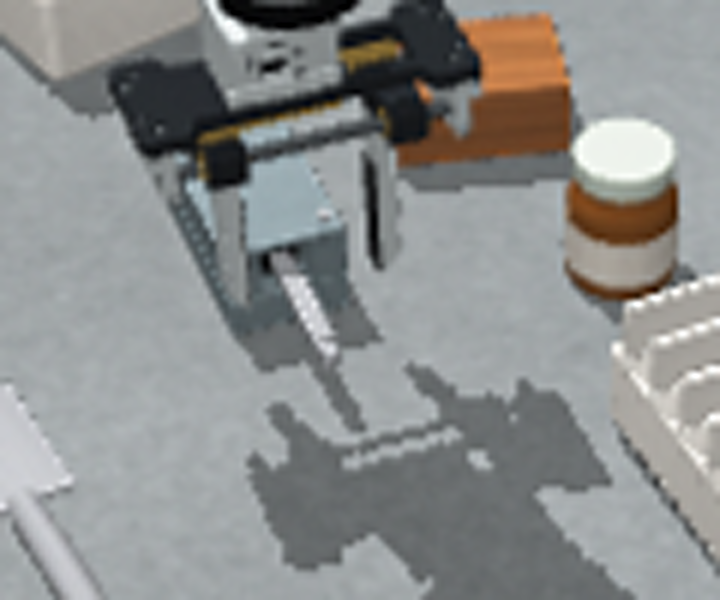

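```bash
python3 - <<'E'
from h import *
np.set_printoptions(precision=4,suppress=True)
s=ld('wrist4'); o=robot.get_obs()
print(s['eye'],s['rotation'])
im=s['color'].astype(int)
for r in (200,215,230,250,262):
    row=im[r,290:345].sum(1); c=np.where(row>480)[0]+290; print(r,c.min(),c.max(),onz(s,((c.min()+c.max())/2,r),.041))
print('tip',onz(s,(315,280),.0395), 'tri',*tri((s,(315,280)),(ld('wrist3'),(255+382/7-.43,90+713/7-.43))))
R=Ro.from_euler('xyz',o['ee_rot']).as_matrix()
a=onz(s,(315,205),.041)
print(1000*R.T@(a-o['tool_pos']))
E
```

```text
[0.5071 0.3092 0.2355] [ 2.8854 -0.0018 -0.1357]
200 306 321 [0.4967 0.2565 0.041 ]
215 306 322 [0.4956 0.2461 0.041 ]
230 306 321 [0.4937 0.2354 0.041 ]
250 307 321 [0.492  0.2207 0.041 ]
262 292 321 [0.4855 0.2123 0.041 ]
tip [0.4893 0.1966 0.0395] tri [0.4889 0.195  0.0366] [np.float64(0.1), np.float64(0.1)]
[ -3.8011 -16.9512  16.1462]
```

```bash
python3 -m handwheel '{"delta_pos":[[-4,-6,0],[0,0,12],[0,0,14],[0,0,14],[0,0,0],[0,0,0],[0,0,0],[0,0,0]],"rotation":[[0,0,0],[0,0,0],[0,0,0],[0,0,0],[0,0,0],[0,0,0],[0,0,0],[0,0,0]],"claw":[-0.5,-0.5,-0.5,-0.5,-0.5,1,1,1]}'; python3 - <<'E'
from h import *
np.set_printoptions(precision=4,suppress=True)
s=snap('wrist','wrist5'); np.savez('pics/wrist5.npz',**s)
o=robot.get_obs(); print(o['tool_pos'],o['ee_rot'],o['width'],o['wrist_force'])
E
```

```text
time: 4.5
tool_pos: [0.495, 0.2421, 0.0161]
ee_rot: [-3.141, -0.001, -0.136]
wrist_force: [-0.5, 0.2, -0.2]
width: 0.044
[0.4949 0.2421 0.016 ] [-3.1411 -0.001  -0.136 ] 0.04003575689712398 [-0.1786  0.558   0.1424]
```

View pics/wrist5.png

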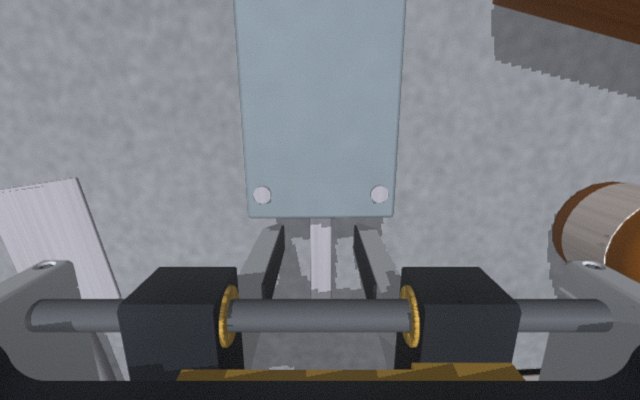

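```bash
python3 -m handwheel '{"delta_pos":[[0,0,0],[0,0,0],[0,0,0],[0,0,0],[0,0,-2],[0,10,0],[0,15,0],[0,15,0]],"rotation":[[0,0,0],[0,0,0],[0,0,0],[0,0,0],[0,0,0],[0,0,0],[0,0,0],[0,0,0]],"claw":[1,1,1,1,1,1,1,1]}'; python3 - <<'E'
from h import *
np.set_printoptions(precision=4,suppress=True)
s=snap('wrist','wrist6'); np.savez('pics/wrist6.npz',**s)
s2=snap('side','side6'); crop('side6',240,120,360,220,6,'c11')
o=robot.get_obs(); print(o['tool_pos'],o['ee_rot'],o['width'],o['wrist_force'])
E
```

```text
time: 5.55
tool_pos: [0.4887, 0.201, 0.0173]
ee_rot: [3.141, 0.0, -0.136]
wrist_force: [-0.7, -0.1, -1.1]
width: 0.0116
[0.4887 0.2004 0.0174] [ 3.1408  0.0004 -0.1382] 0.01162169287465867 [-0.2178 -0.4061 -0.76  ]
```

View pics/c11.png

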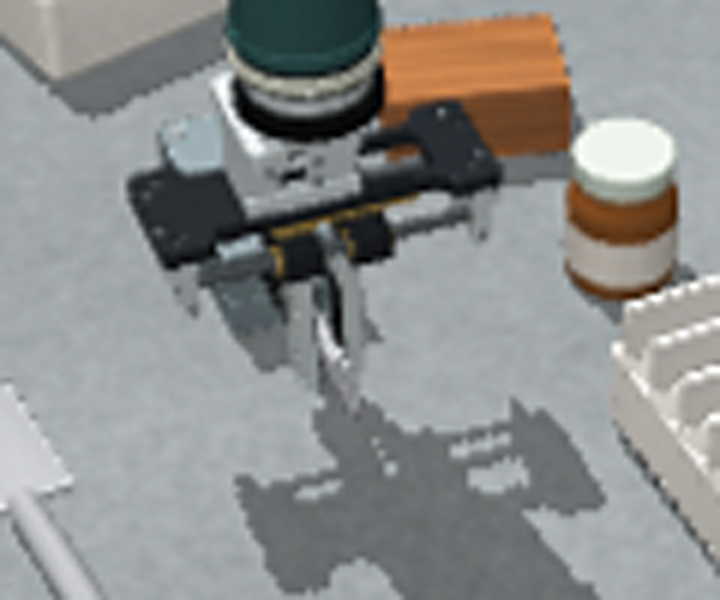

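View pics/wrist6.png

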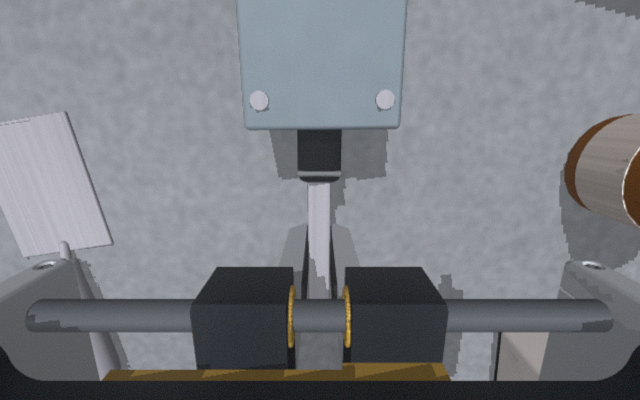

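```bash
python3 - <<'E'
from h import *
np.set_printoptions(precision=4,suppress=True)
print('dish rim',*tri((ld('side0'),(307,233)),(ld('scene0'),(308,182))))
print('crucible',*tri((ld('side1'),(371,254)),(ld('scene1'),(251,191)))) 
print('spat', onz(ld('scene0'),(352,175),.01))
print(onz(ld('wrist0'),(213,152),.026),onz(ld('wrist0'),(250,190),.026))
E
```

```text
dish rim [ 0.4219 -0.0119  0.0237] [np.float64(0.3), np.float64(0.3)]
crucible [ 0.5316 -0.1668  0.0326] [np.float64(2.7), np.float64(2.7)]
spat [0.3283 0.1097 0.01  ]
[0.424  0.0344 0.026 ] [ 0.465  -0.0115  0.026 ]
```

```bash
python3 -m handwheel '{"delta_pos":[[0,20,0],[0,25,0],[0,25,0],[0,20,0],[0,8,0],[0,0,-10],[0,0,-30],[0,0,-40]],"rotation":[[0,0,0],[0,0,0],[0,0,0],[0,0,0],[0,0,0],[0,0,0],[0,0,0],[0,0,0]],"claw":[1,1,1,1,1,1,1,1]}'; python3 - <<'E'
from h import *
np.set_printoptions(precision=4,suppress=True)
s=snap('wrist','wrist7'); np.savez('pics/wrist7.npz',**s)
s2=snap('side','side7');np.savez('pics/side7.npz',**s2); crop('side7',220,110,380,230,5,'c12')
o=robot.get_obs(); print(o['tool_pos'],o['ee_rot'],o['width'],o['wrist_force'])
E
```

```text
time: 6.65
tool_pos: [0.4752, 0.1058, 0.0981]
ee_rot: [3.142, 0.002, -0.135]
wrist_force: [0.3, -0.3, -0.6]
width: 0.0117
[0.4797 0.1064 0.1035] [-3.1384 -0.0112 -0.135 ] 0.011386239959810088 [ 0.5976 -0.1663 -0.504 ]
```

View pics/c12.png

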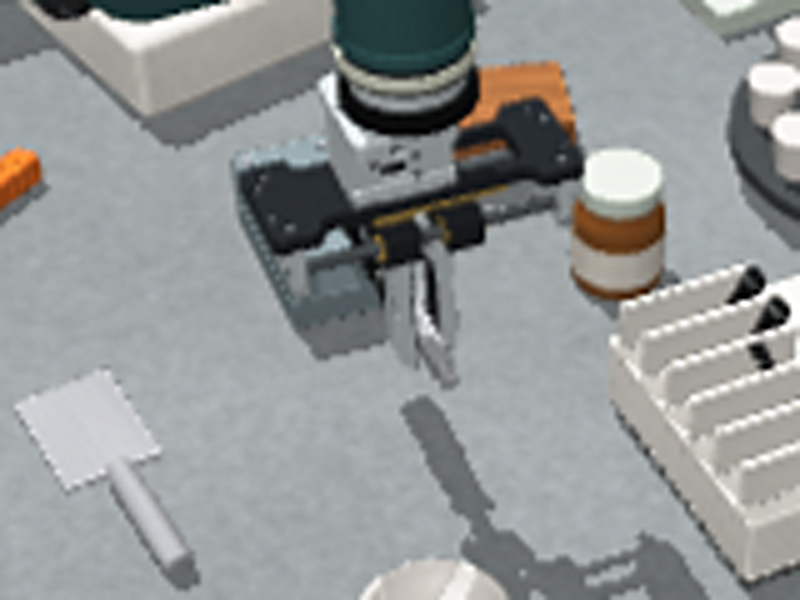

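View pics/wrist7.png

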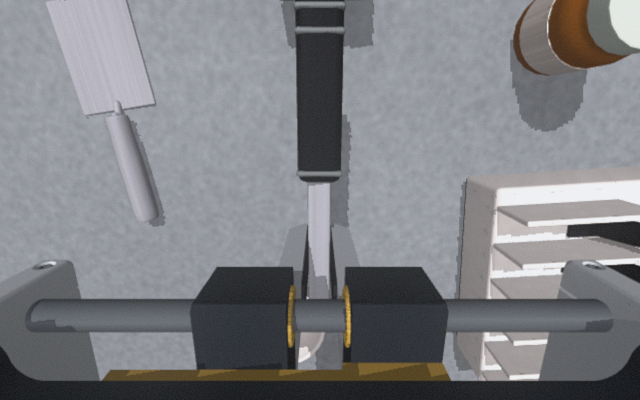

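```bash
python3 -m handwheel '{"delta_pos":[[0,0,-8],[0,0,-8],[0,0,-8],[0,0,-8],[0,0,-8],[0,0,-8],[0,0,-8],[0,0,-4]],"rotation":[[0,0,-0.13],[0,0,-0.18],[0,0,-0.18],[0,0,-0.18],[0,0,-0.18],[0,0,-0.18],[0,0,-0.18],[0,0,-0.18]],"claw":[1,1,1,1,1,1,1,1]}'; python3 - <<'E'
from h import *
np.set_printoptions(precision=4,suppress=True)
s=snap('wrist','wrist8'); np.savez('pics/wrist8.npz',**s)
s2=snap('side','side8');np.savez('pics/side8.npz',**s2)
s2=snap('scene','scene8');np.savez('pics/scene8.npz',**s2)
o=robot.get_obs(); print(o['tool_pos'],o['ee_rot'],o['width'],o['wrist_force'])
E
```

```text
time: 7.75
tool_pos: [0.4758, 0.1059, 0.1572]
ee_rot: [-3.141, -0.0, 1.261]
wrist_force: [-0.7, -0.2, -0.7]
width: 0.0116
[0.4757 0.1058 0.157 ] [-3.1412 -0.0001  1.2519] 0.011627110470163703 [ 0.8356 -0.8495 -0.7939]
```

View pics/wrist8.png

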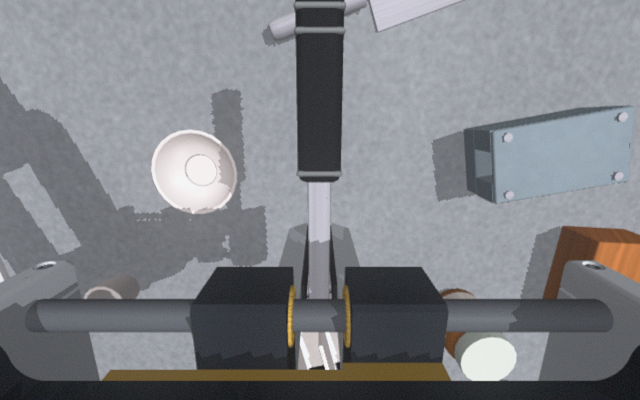

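View pics/side8.png

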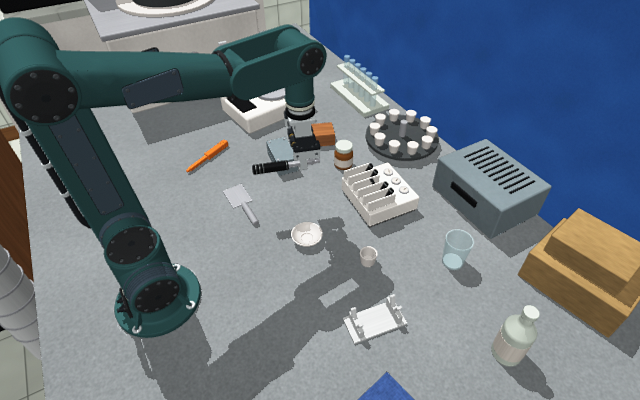

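```bash
python3 - <<'E'
from h import *
np.set_printoptions(precision=4,suppress=True)
s=ld('wrist8'); o=robot.get_obs(); K,Rc,e=cam(s)
Rt=Ro.from_euler('xyz',s['rotation']).as_matrix()
im=s['color'].astype(int).sum(2)
tool=Ro.from_euler('xyz',[-3.1412,0,1.2519]).as_matrix(); tp=np.array([.4757,.1058,.157])
rows=[];
for r in list(range(45,170,10)):
    c=np.where(im[r,270:370]<190)[0]+270; w=c.max()-c.min()+1; m=(c.max()+c.min()+1)/2-.5
    d=K[0,0]*.022/w; p=e+Rc@(np.linalg.inv(K)@np.array([m,r,1])*d)
    q=tool.T@(p-tp)*1000; rows.append(q); print(r,c.min(),c.max(),q)
rows=np.array(rows); f=np.polyfit(rows[:,1],rows[:,2],1); g=np.polyfit(rows[:,1],rows[:,0],1)
print('pitch deg',np.degrees(np.arctan(f[0])),'yaw',np.degrees(np.arctan(g[0])), 'level z expected -30')
for r in (172,180,184): print(r,tool.T@(onz(s,(320,r),.157+.030)-tp)*1000)
E
python3 - <<'E'
import sys; sys.path.insert(0,'.')
E
python3 -c "
from h import *
crop('wrist8',270,0,370,260,3,'c13'); crop('side8',235,110,345,190,7,'c14')"
```

```text
45 297 342 [   0.0437 -108.0062  -20.9009]
55 297 342 [   0.0888 -103.3824  -22.1224]
65 297 341 [ -0.1029 -99.2832 -19.8807]
75 297 341 [ -0.0568 -94.5566 -21.1293]
85 297 341 [ -0.0107 -89.8301 -22.378 ]
95 297 341 [  0.0354 -85.1036 -23.6266]
105 298 340 [  0.0949 -80.6251 -17.6984]
115 298 340 [  0.1432 -75.6787 -19.0052]
125 298 340 [  0.1914 -70.7324 -20.3119]
135 298 340 [  0.2397 -65.786  -21.6186]
145 298 340 [  0.2879 -60.8396 -22.9254]
155 299 339 [  0.3627 -54.959  -16.6738]
165 299 339 [  0.4133 -49.7714 -18.0442]
pitch deg 2.6243890456605077 yaw 0.43214952548034363 level z expected -30
172 [  0.9035 -48.126  -29.9811]
180 [  0.9492 -44.0485 -29.9827]
184 [  0.9722 -41.9886 -29.9835]
```

View pics/c13.png

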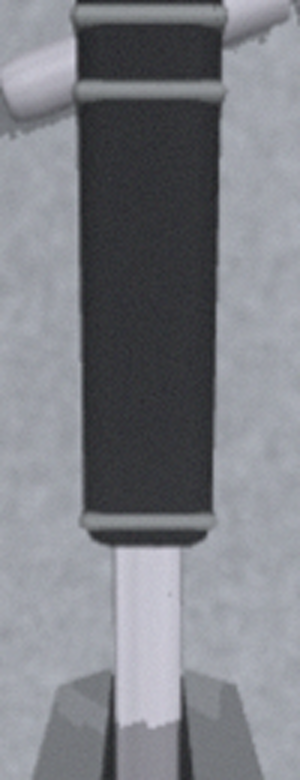

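View pics/c14.png

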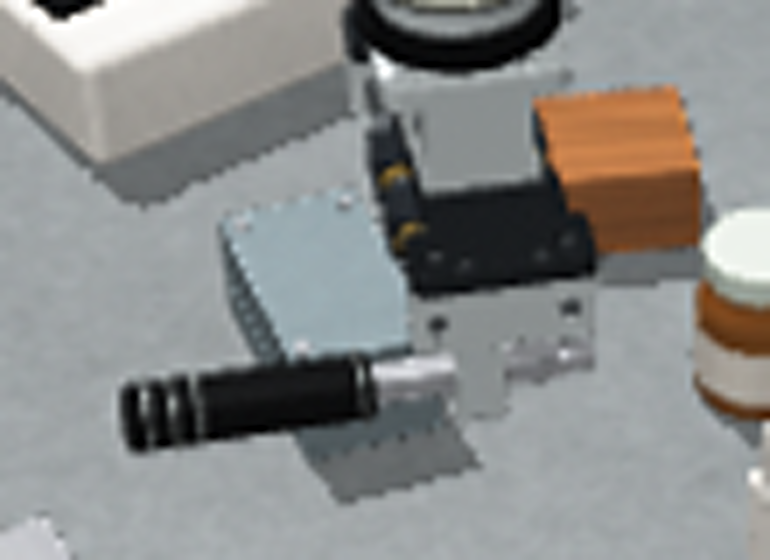

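```bash
python3 -c "
from h import *
crop('scene8',300,120,420,210,6,'c15')"
```

```text
(no output)
```

View pics/c15.png

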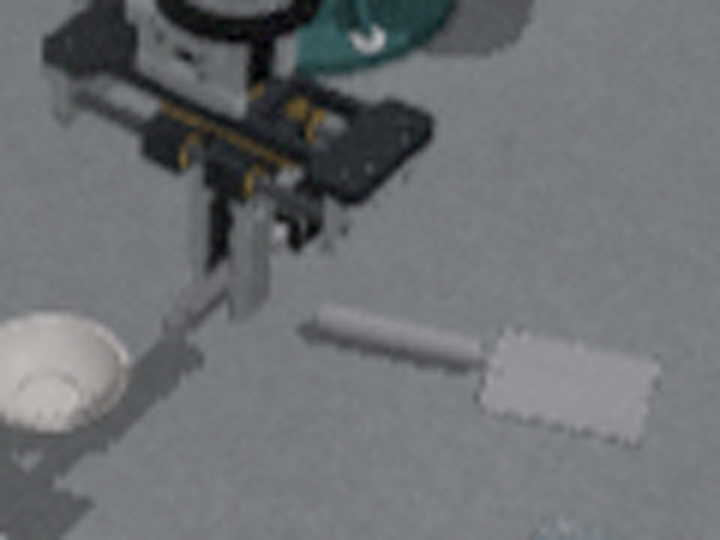

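```bash
python3 - <<'E'
from h import *
np.set_printoptions(precision=4,suppress=True)
sc,si=ld('scene8'),ld('side8')
print(tri((sc,(300+172/6-.4,120+325/6-.4)),(si,(318.6,160))))
# rear: intersect side ray with vertical plane through stylus line
tp=np.array([.4757,.1058]); a=1.2519-np.pi/2; u=np.array([np.cos(a),np.sin(a)]); n=np.array([-u[1],u[0]])
for nm,px in [('rear',(235+126/7-.4,110+418/7-.4)),('tip',(318.6,160)),('hfront',(235+372/7-.4,110+386/7-.4))]:
    e,d=ray(si,px); t=n@(tp-e[:2])/(n@d[:2]); p=e+t*d; print(nm,p,'along',u@(p[:2]-tp))
E
```

```text
(array([0.5191, 0.0906, 0.1779]), [np.float64(0.8), np.float64(0.8)])
rear [0.3427 0.1497 0.1753] along -0.14010419387248554
tip [0.5189 0.0915 0.1778] along 0.04545996213917429
hfront [0.4355 0.1191 0.1752] along -0.04233616889378665
```

```bash
python3 -m handwheel '{"delta_pos":[[0,0,0],[-60,15,0],[-60,15,0],[-60,15,0],[-60,15,0],[-60,15,0],[-60,15,0],[-40,10,0]],"rotation":[[0,0,-0.164],[0,0,0],[0,0,0],[0,0,0],[0,0,0],[0,0,0],[0,0,0],[0,0,0]],"claw":[1,1,1,1,1,1,1,1]}'; python3 - <<'E'
from h import *
np.set_printoptions(precision=4,suppress=True)
s=snap('wrist','wrist9'); np.savez('pics/wrist9.npz',**s)
o=robot.get_obs(); print(o['tool_pos'],o['ee_rot'],o['width'],o['wrist_force'])
R=Ro.from_euler('xyz',[np.pi,0,1.418]).as_matrix(); print(R.T@(np.array([.5149,-.3360,.09])-o['tool_pos'])*1000)
E
```

```text
time: 8.9
tool_pos: [0.5134, -0.3077, 0.1563]
ee_rot: [-3.141, -0.001, 1.413]
wrist_force: [-0.7, 0.6, -1.0]
width: 0.0119
[ 0.5132 -0.3124  0.1557] [-3.141   0.0037  1.4098] 0.011333740947008241 [ 0.7844 -3.1224 -1.4543]
[-23.0585   5.3053  65.7328]
```

View pics/wrist9.png

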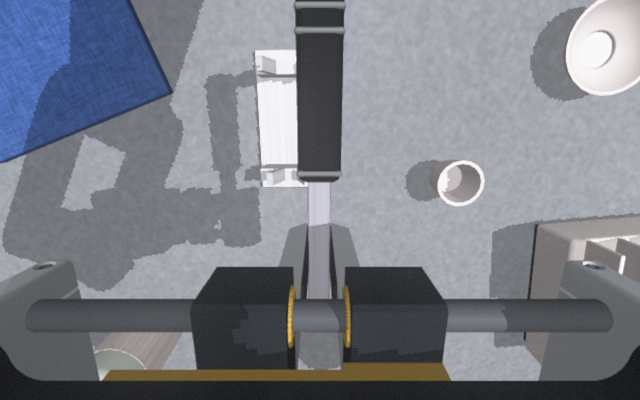

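```bash
python3 -m handwheel '{"delta_pos":[[-10,2,0],[-10,2,0],[-10,2,0],[0,0,15],[0,0,20],[0,0,15],[0,0,0],[0,0,0]],"rotation":[[0,0,0],[0,0,0],[0,0,0],[0,0,0],[0,0,0],[0,0,0],[0,0,0],[0,0,0]],"claw":[1,1,1,1,1,1,1,1]}'; python3 - <<'E'
from h import *
np.set_printoptions(precision=4,suppress=True)
for c in ('wrist','side','scene'):
    s=snap(c,c+'10'); np.savez('pics/'+c+'10.npz',**s)
o=robot.get_obs(); print(o['tool_pos'],o['ee_rot'],o['width'],o['wrist_force'])
R=Ro.from_euler('xyz',[np.pi,0,1.418]).as_matrix(); print(R.T@(np.array([.5149,-.3360,.026])-o['tool_pos'])*1000)
print('beaker',onz(ld('wrist1'),(530,157),0))
crop('side10',330,240,450,340,6,'c16')
E
```

```text
time: 9.95
tool_pos: [0.5154, -0.3359, 0.108]
ee_rot: [3.141, 0.0, 1.418]
wrist_force: [-0.3, -0.3, -1.0]
width: 0.0116
[ 0.5156 -0.3362  0.1087] [3.1397 0.001  1.4181] 0.011561970397382696 [ 0.6357 -0.0769 -0.6252]
[ 0.0978 -0.7664 82.651 ]
beaker [ 0.7301 -0.2805  0.    ]
```

View pics/wrist10.png

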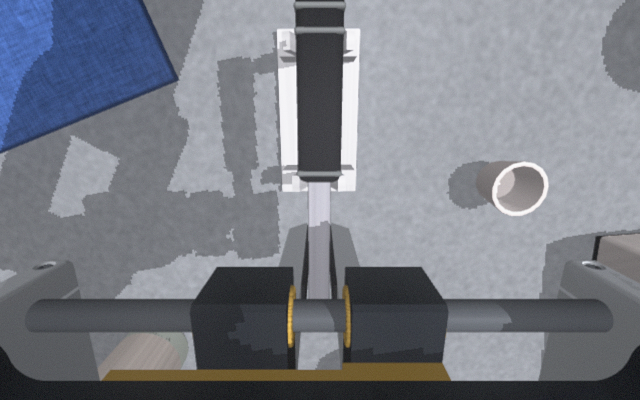

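View pics/c16.png

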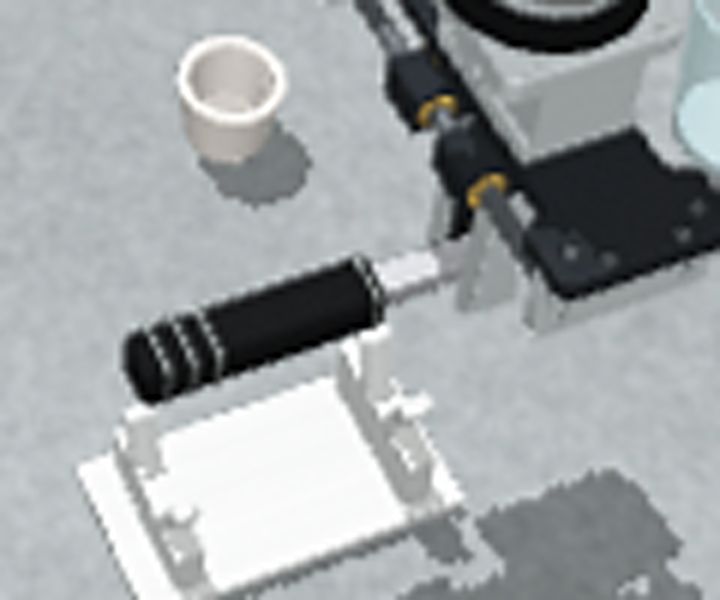

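```bash
python3 -m handwheel '{"delta_pos":[[0,-1,15],[0,0,20],[0,0,18],[0,0,14],[0,0,9],[0,0,4],[0,0,0],[0,0,0]],"rotation":[[0,0,0],[0,0,0],[0,0,0],[0,0,0],[0,0,0],[0,0,0],[0,0,0],[0,0,0]],"claw":[1,1,1,1,1,1,1,1]}'; python3 - <<'E'
from h import *
np.set_printoptions(precision=4,suppress=True)
for c in ('wrist','side'):
    s=snap(c,c+'11'); np.savez('pics/'+c+'11.npz',**s)
o=robot.get_obs(); print(o['tool_pos'],o['ee_rot'],o['width'],o['wrist_force'])
crop('side11',330,240,450,340,6,'c17')
E
```

```text
time: 11.1
tool_pos: [0.5146, -0.336, 0.0283]
ee_rot: [3.14, 0.001, 1.418]
wrist_force: [0.8, 1.0, -0.1]
width: 0.0117
[ 0.5145 -0.3359  0.0282] [3.1404 0.0005 1.418 ] 0.011770117467075524 [-0.1348  0.0333 -0.8742]
```

View pics/c17.png

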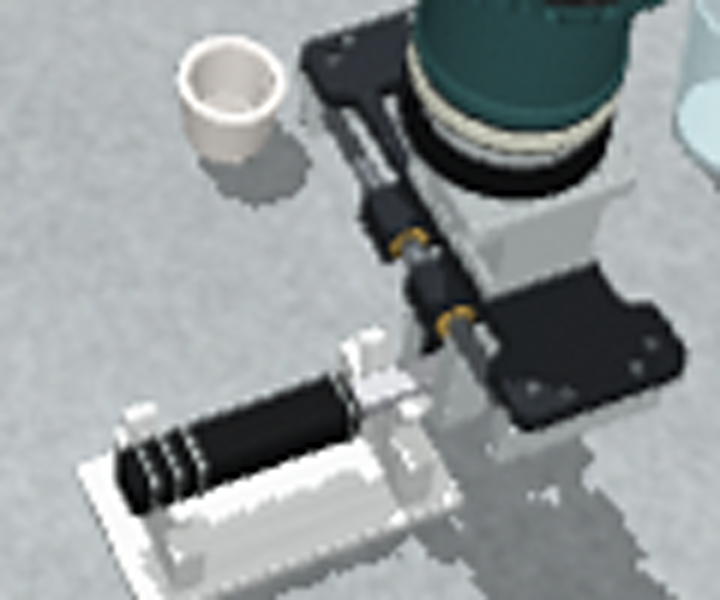

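View pics/wrist11.png

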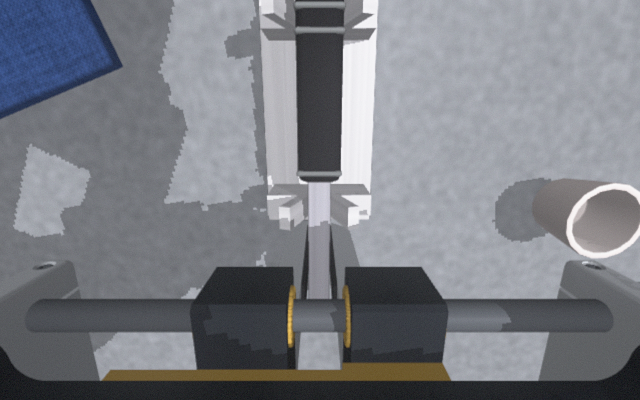

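```bash
python3 -m handwheel '{"delta_pos":[[0,0,2],[0,0,0],[0,0,0],[0,0,0],[0,0,0],[0,0,0],[0,0,-15],[0,0,-25]],"rotation":[[0,0,0],[0,0,0],[0,0,0],[0,0,0],[0,0,0],[0,0,0],[0,0,0],[0,0,0]],"claw":[1,1,-0.2,-0.2,-0.2,-0.2,-0.2,-0.2]}'
python3 -m handwheel '{"delta_pos":[[0,-10,-25],[0,-20,-15],[0,-25,-5],[0,-22,0],[0,0,0],[0,0,0],[0,0,0],[0,0,0]],"rotation":[[0,0,0],[0,0,0],[0,0,0],[0,0,0],[0,0,0],[0,0,0],[0,0,0],[0,0,0]],"claw":[-0.2,-0.2,-0.2,-0.2,-0.2,-0.2,-0.2,-0.2]}'
python3 - <<'E'
from h import *
np.set_printoptions(precision=4,suppress=True)
for c in ('wrist','side'):
    s=snap(c,c+'12'); np.savez('pics/'+c+'12.npz',**s)
o=robot.get_obs(); print(o['tool_pos'],o['ee_rot'],o['width'],o['wrist_force'])
crop('side12',330,240,450,340,6,'c18')
E
```

```text
time: 12.2
tool_pos: [0.5136, -0.3353, 0.0657]
ee_rot: [-3.14, -0.001, 1.418]
wrist_force: [-1.1, -0.5, 0.1]
width: 0.0564
time: 13.2
tool_pos: [0.4385, -0.324, 0.1103]
ee_rot: [-3.141, -0.0, 1.418]
wrist_force: [-0.5, 0.0, 0.4]
width: 0.0567
[ 0.4383 -0.3239  0.1103] [-3.1414 -0.0003  1.4183] 0.056485598161786346 [ 0.4501 -0.1159 -0.5548]
```

View pics/c18.png

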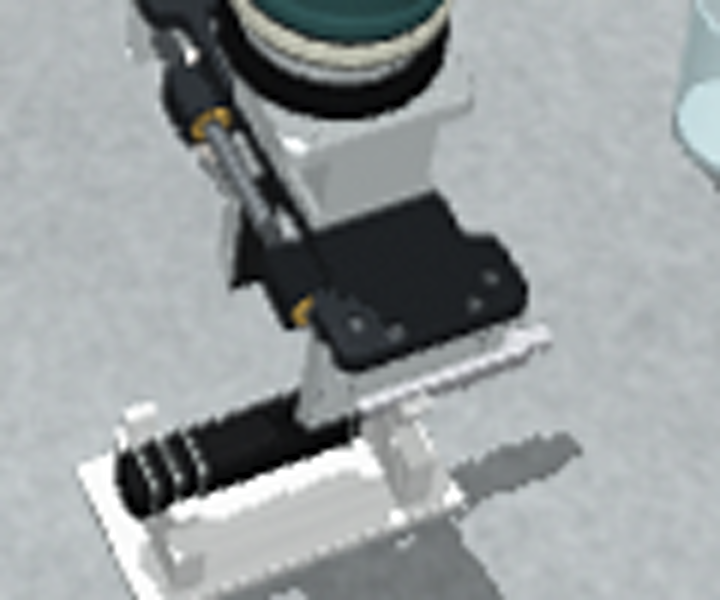

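View pics/wrist12.png

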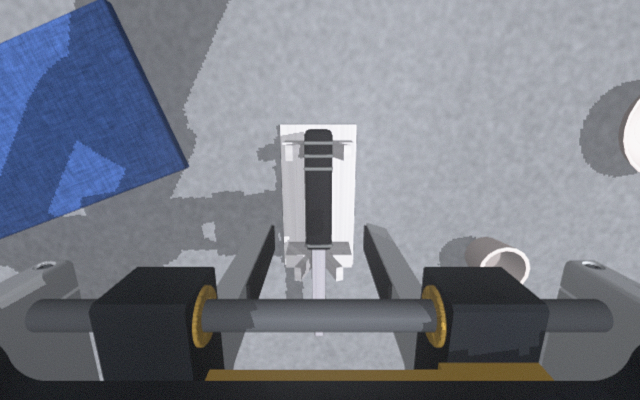

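```bash
python3 -m handwheel '{"delta_pos":[[0,0,20],[0,0,25],[0,0,20],[0,0,13],[0,0,6],[0,0,0],[0,0,0],[0,0,0]],"rotation":[[0,0,0],[0,0,0],[0,0,0],[0,0,0],[0,0,0],[0,0,0],[0,0,0],[0,0,0]],"claw":[-0.2,-0.2,-0.2,-0.2,-0.2,-0.2,1,1]}'
python3 -m handwheel '{"delta_pos":[[0,0,0],[0,0,0],[0,0,0],[0,0,-5],[0,0,-20],[0,0,-30],[0,0,-40],[0,0,-30]],"rotation":[[0,0,0],[0,0,0],[0,0,0],[0,0,0],[0,0,0],[0,0,0],[0,0,0],[0,0,0]],"claw":[1,1,1,1,1,1,1,1]}'
python3 - <<'E'
from h import *
np.set_printoptions(precision=4,suppress=True)
for c in ('wrist','side','scene'):
    s=snap(c,c+'13'); np.savez('pics/'+c+'13.npz',**s)
o=robot.get_obs(); print(o['tool_pos'],o['ee_rot'],o['width'],o['wrist_force'])
crop('side13',310,200,470,330,5,'c19')
E
```

```text
time: 14.3
tool_pos: [0.4385, -0.3244, 0.0273]
ee_rot: [3.14, 0.001, 1.418]
wrist_force: [0.2, 0.0, 0.2]
width: 0.0398
time: 15.3
tool_pos: [0.4383, -0.3239, 0.1535]
ee_rot: [3.14, 0.0, 1.418]
wrist_force: [0.1, -0.9, 0.1]
width: 0.0222
[ 0.4389 -0.3246  0.1533] [3.138  0.002  1.4181] 0.021684678188751663 [ 0.4468  0.6524 -1.4002]
```

View pics/c19.png

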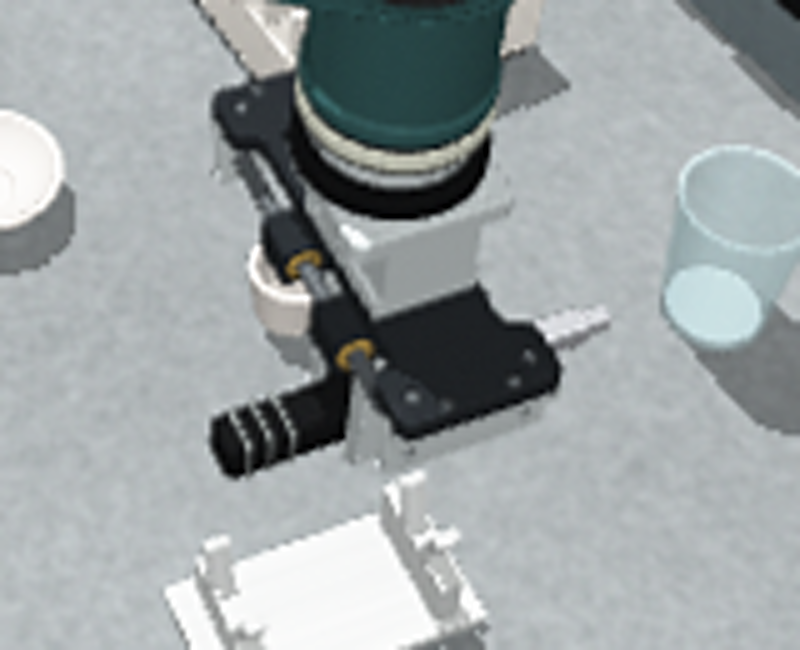

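View pics/wrist13.png

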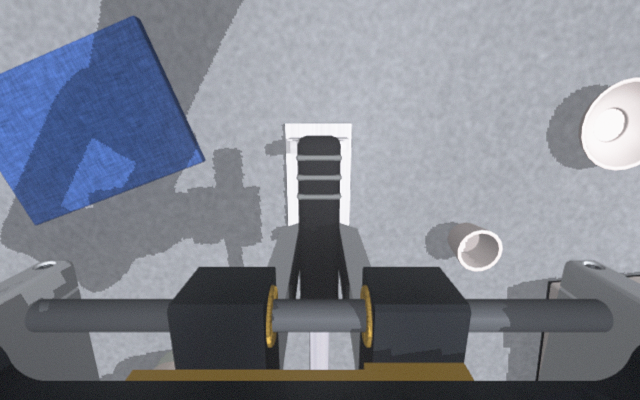

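View pics/scene13.png

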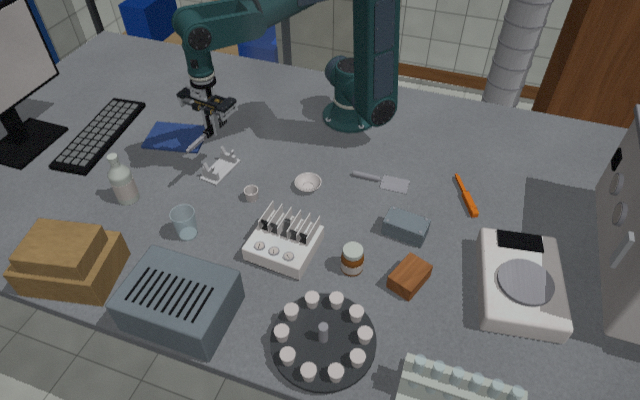

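```bash
python3 -c "
from h import *
crop('scene13',235,195,335,280,8,'c20'); crop('wrist0',350,70,550,260,4,'c21'); crop('side0',330,145,430,235,8,'c22')"
```

```text
(no output)
```

View pics/c20.png

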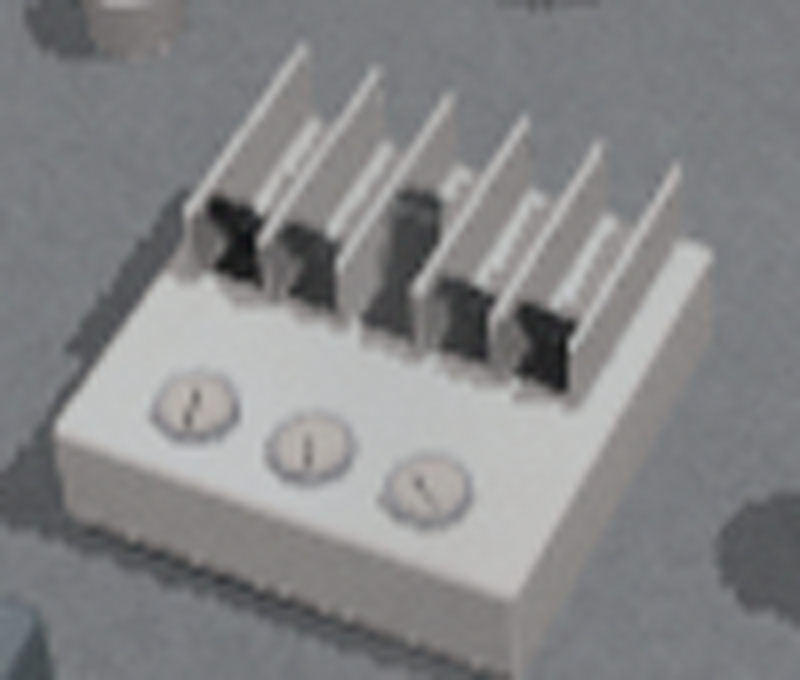

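View pics/c21.png

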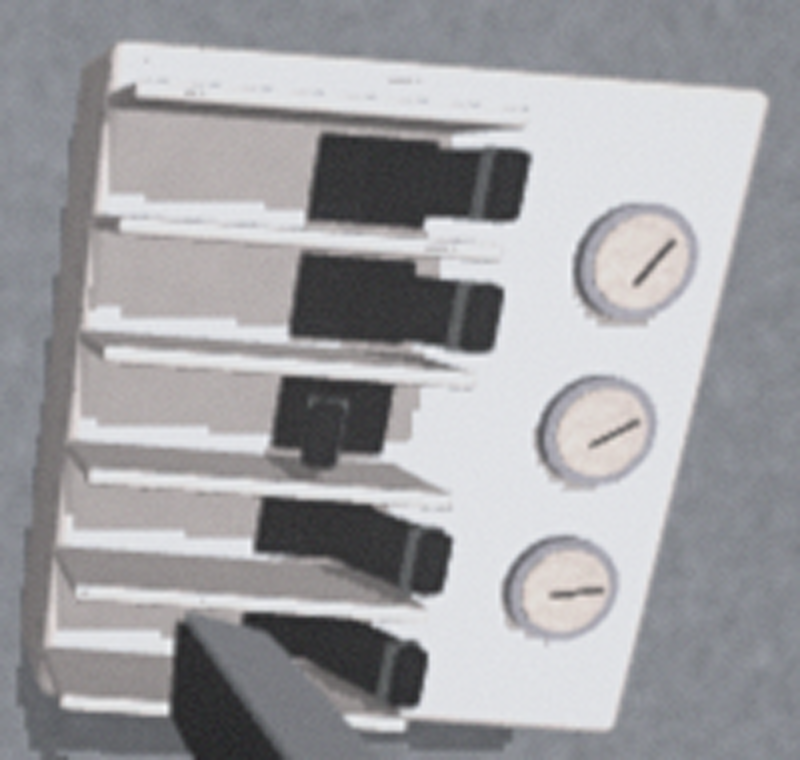

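View pics/c22.png

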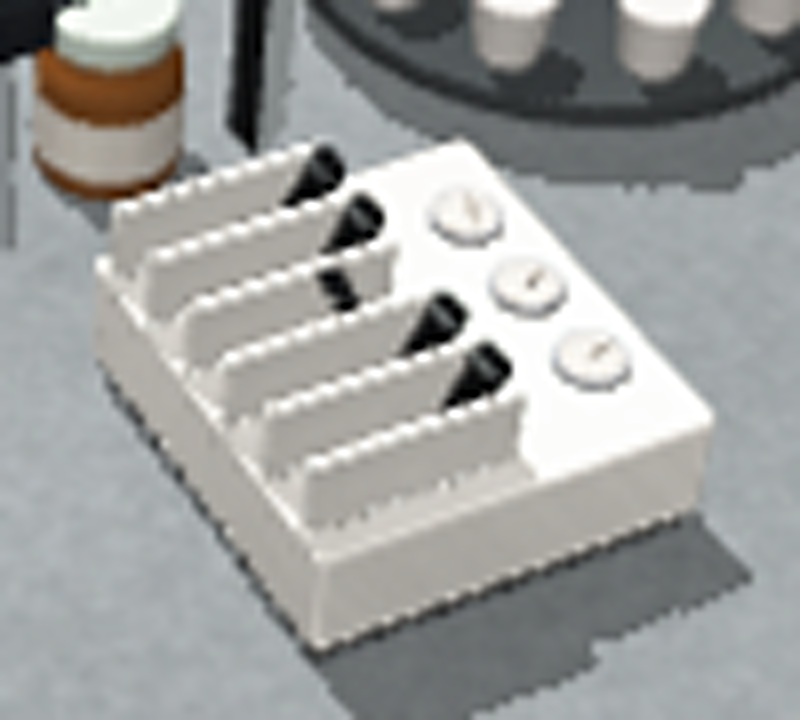

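```bash
python3 - <<'E'
from h import *
np.set_printoptions(precision=4,suppress=True)
sc,si,wr=ld('scene13'),ld('side0'),ld('wrist0')
a=lambda x,y:(sc,(235+x/8-.45,195+y/8-.45)); b=lambda x,y:(wr,(350+x/4-.4,70+y/4-.4)); c=lambda x,y:(si,(330+x/8-.45,145+y/8-.45))
T={'++':(a(515,600),b(767,93),c(460,140)),'+-':(a(58,435),b(612,730),c(714,420)),'-+':(a(712,250),b(118,45),c(98,265)),
'f4-':(a(525,118),b(105,350),c(190,300)),'f4+':(a(418,285),b(475,382),c(395,245)),'f3-':(a(450,95),b(88,475),c(232,357)),'f3+':(a(345,262),b(450,505)),
'f1-':(a(305,45),c(310,465)),'f6-':(a(678,165),b(135,88),c(118,208))}
r={}
for k,v in T.items(): r[k]=tri(*v)[0]; print(k,*tri(*v))
for i,j in (('++','+-'),):
    d=r[i]-r[j]; print('yaw',np.degrees(np.arctan2(-d[0],d[1])),np.linalg.norm(d))
for i,j in (('++','-+'),('f4+','f4-'),('f3+','f3-')):
    d=r[i]-r[j]; print('yaw',np.degrees(np.arctan2(d[1],d[0])),np.linalg.norm(d))
d=r['f6-']-r['f1-'];print('yaw',np.degrees(np.arctan2(-d[0],d[1])),np.linalg.norm(d))
E
```

```text
++ [0.7762 0.0983 0.0568] [np.float64(1.9), np.float64(0.4), np.float64(1.7)]
+- [ 0.7644 -0.0784  0.0559] [np.float64(0.5), np.float64(0.6), np.float64(0.9)]
-+ [0.6097 0.1088 0.0564] [np.float64(1.2), np.float64(1.3), np.float64(0.4)]
f4- [0.6042 0.0366 0.0965] [np.float64(2.3), np.float64(1.8), np.float64(1.1)]
f4+ [0.6908 0.0288 0.0945] [np.float64(1.1), np.float64(1.9), np.float64(1.6)]
f3- [0.6019 0.0057 0.0947] [np.float64(1.5), np.float64(1.8), np.float64(0.9)]
f3+ [ 0.6895 -0.      0.0957] [np.float64(0.3), np.float64(0.3)]
f1- [ 0.5969 -0.0545  0.0953] [np.float64(0.9), np.float64(0.9)]
f6- [0.608  0.0954 0.0961] [np.float64(1.2), np.float64(1.8), np.float64(0.9)]
yaw -3.8314372344974386 0.177104123271593
yaw -3.6121937797842048 0.1668653387196352
yaw -5.162178563969288 0.08691704736341327
yaw -3.7074903757746767 0.08776362456880367
yaw -4.222471883820593 0.15027194953650086
```

```bash
python3 -m handwheel '{"delta_pos":[[0,0,0],[50,-2,0],[60,-2,0],[60,-2,0],[60,-2,0],[60,-2,10],[50,-2,10],[17,-1,10]],"rotation":[[0,0,-0.081],[0,0,0],[0,0,0],[0,0,0],[0,0,0],[0,0,0],[0,0,0],[0,0,0]],"claw":[1,1,1,1,1,1,1,1]}'
python3 -m handwheel '{"delta_pos":[[0,0,0],[0,0,0],[0,0,0],[0,0,0],[0,0,0],[0,0,0],[0,0,0],[0,0,0]],"rotation":[[0,0,0],[0,0,0],[0,0,0],[0,0,0],[0,0,0],[0,0,0],[0,0,0],[0,0,0]],"claw":[1,1,1,1,1,1,1,1]}'
python3 - <<'E'
from h import *
np.set_printoptions(precision=4,suppress=True)
for c in ('wrist','side','scene'):
    s=snap(c,c+'14'); np.savez('pics/'+c+'14.npz',**s)
o=robot.get_obs(); print(o['tool_pos'],o['ee_rot'],o['width'],o['wrist_force'])
crop('side14',270,110,430,230,5,'c23')
crop('scene14',235,145,355,245,6,'c24')
E
```

```text
time: 16.45
tool_pos: [0.4488, 0.0358, 0.1188]
ee_rot: [-3.138, -0.001, 1.503]
wrist_force: [-0.4, -0.2, -1.3]
width: 0.0221
time: 17.45
tool_pos: [0.4507, 0.033, 0.1215]
ee_rot: [3.142, 0.0, 1.499]
wrist_force: [-1.3, -0.1, -0.7]
width: 0.0218
[0.4507 0.0331 0.1215] [3.1415 0.     1.4992] 0.021691046333095477 [-0.6175 -0.1486 -0.5099]
```

View pics/c23.png

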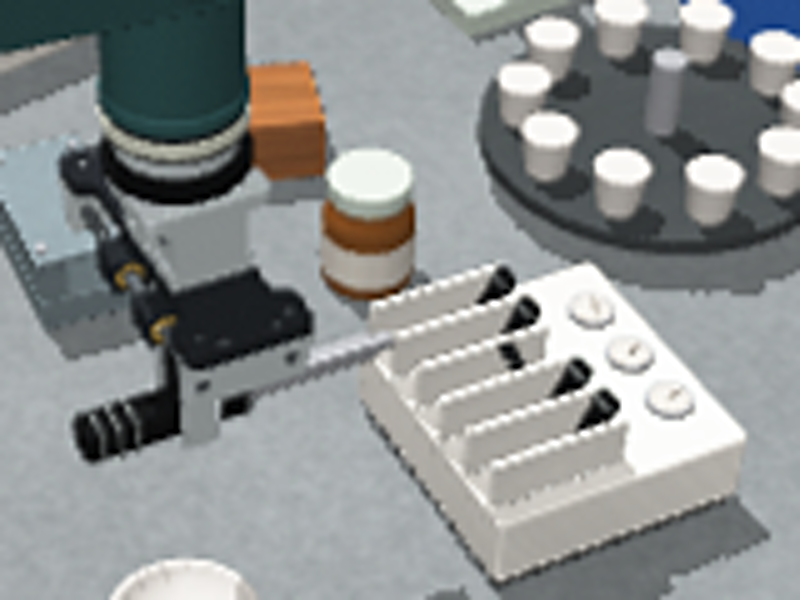

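View pics/c24.png

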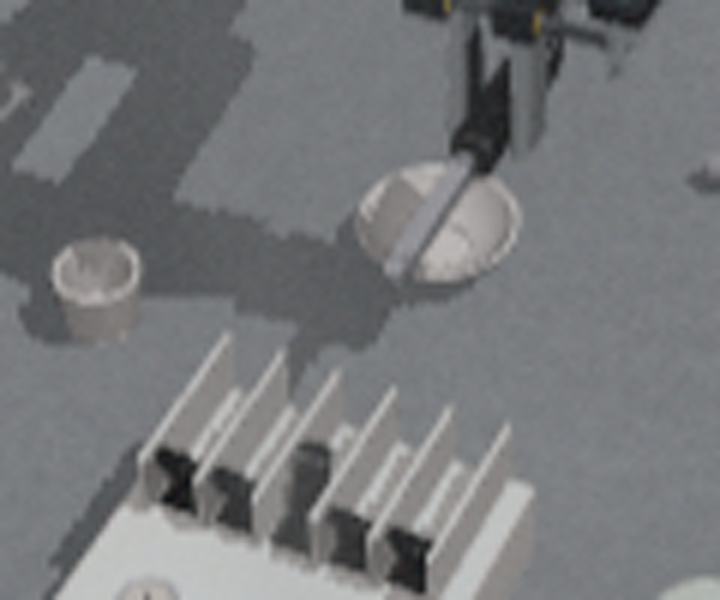

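```bash
python3 - <<'E'
from h import *
np.set_printoptions(precision=4,suppress=True)
sc,si=ld('scene14'),ld('side14')
t=tri((sc,(300.4,189.6)),(si,(348.2,177.6)));print(t)
O=np.array([.671,.0165]);u=np.array([.9976,-.0698]);v=np.array([.0698,.9976])
for p in (t[0],[.5754,.0242]): print('console',u@(np.array(p[:2])-O),v@(np.array(p[:2])-O))
# lever 3 in current views: top of lever at side c23 (508,350), scene c24 (318,450)
print('lever', tri((sc,(235+318/6-.4,145+452/6-.4)),(si,(270+510/5-.4,110+347/5-.4))))
E
```

```text
(array([0.5738, 0.0228, 0.1413]), [np.float64(1.9), np.float64(1.9)])
console -0.09744166590201542 -0.0005050468338953056
console -0.09590802000000002 0.001008639999999997
lever (array([0.6573, 0.0183, 0.0998]), [np.float64(1.2), np.float64(1.2)])
```

```bash
python3 -m handwheel '{"delta_pos":[[0,0,14],[0,0,24],[0,0,14],[0,0,0],[0,15,0],[0,20,0],[0,18,0],[0,0,0]],"rotation":[[0,0,0],[0,0,0],[0,0,0],[0,0,0],[0,0,0],[0,0,0],[0,0,0],[0,0,0]],"claw":[1,1,1,1,1,1,1,1]}'
python3 - <<'E'
from h import *
np.set_printoptions(precision=4,suppress=True)
for c in ('side','scene','wrist'):
    s=snap(c,c+'15'); np.savez('pics/'+c+'15.npz',**s)
o=robot.get_obs(); print(o['tool_pos'],o['ee_rot'],o['width'],o['wrist_force'])
crop('side15',270,110,430,230,5,'c25')
crop('scene15',235,165,345,265,6,'c26')
E
```

```text
time: 18.6
tool_pos: [0.5058, 0.029, 0.0704]
ee_rot: [3.139, -0.0, 1.499]
wrist_force: [0.0, 0.3, -1.5]
width: 0.0222
[0.5036 0.0292 0.0697] [3.1414 0.     1.499 ] 0.021992315974585713 [ 0.8855  0.6247 -1.1798]
```

View pics/c25.png

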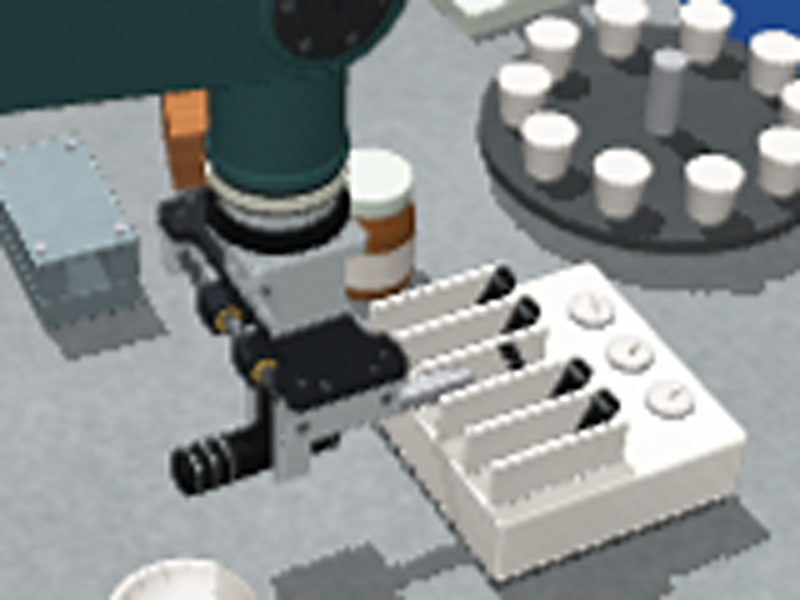

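View pics/c26.png

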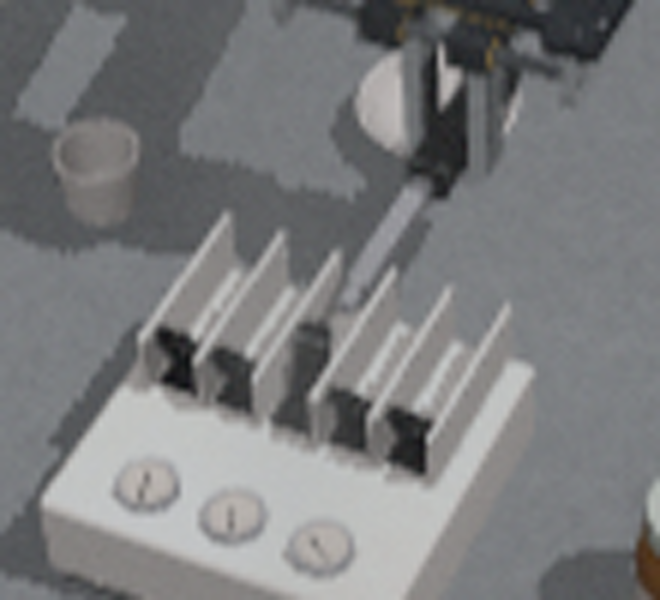

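```bash
python3 -m handwheel '{"delta_pos":[[0,12,0],[0,10,0],[0,8,0],[0,6,0],[0,6,0],[0,4,0],[0,0,0],[0,0,0]],"rotation":[[0,0,0],[0,0,0],[0,0,0],[0,0,0],[0,0,0],[0,0,0],[0,0,0],[0,0,0]],"claw":[1,1,1,1,1,1,1,1]}'
python3 - <<'E'
from h import *
np.set_printoptions(precision=4,suppress=True)
for c in ('side','scene'):
    s=snap(c,c+'16'); np.savez('pics/'+c+'16.npz',**s)
o=robot.get_obs(); print(o['tool_pos'],o['ee_rot'],o['width'],o['wrist_force'])
crop('side16',330,130,430,220,8,'c27')
crop('scene16',235,185,335,265,8,'c28')
E
```

```text
time: 19.75
tool_pos: [0.5499, 0.0259, 0.0696]
ee_rot: [3.14, 0.0, 1.499]
wrist_force: [-0.1, 0.1, 0.1]
width: 0.0219
[0.5496 0.0259 0.0695] [3.1408 0.     1.499 ] 0.022226403398166006 [ 0.7094 -0.0961 -1.2647]
```

View pics/c27.png

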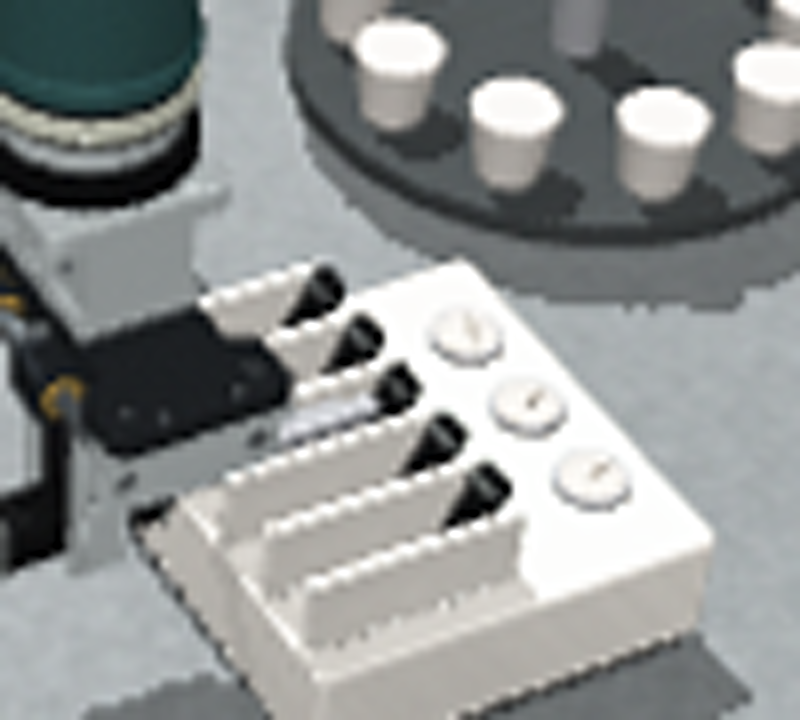

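View pics/c28.png

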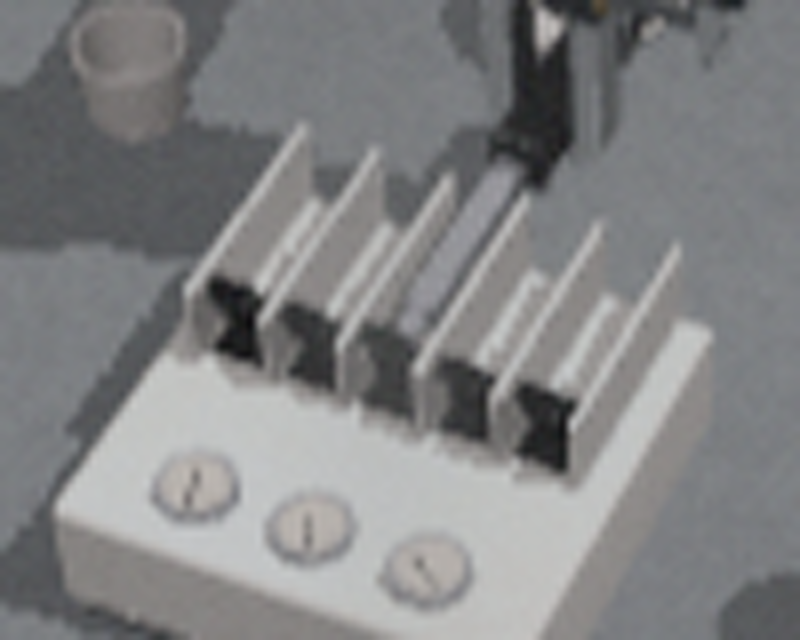

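```bash
python3 -m handwheel '{"delta_pos":[[0,1,0],[0,1,0],[0,1,0],[0,1,0],[0,0,0],[0,0,0],[0,0,0],[0,0,0]],"rotation":[[0,0,0],[0,0,0],[0,0,0],[0,0,0],[0,0,0],[0,0,0],[0,0,0],[0,0,0]],"claw":[1,1,1,1,1,1,1,1]}'
python3 - <<'E'
from h import *
np.set_printoptions(precision=4,suppress=True)
f=[]
for i in range(3): o=robot.get_obs(); f.append(o['wrist_force']); print(o['tool_pos'],o['wrist_force'])
s=snap('side','side17');o=robot.get_obs(); print(o['tool_pos'],o['wrist_force'])
E
```

```text
time: 20.85
tool_pos: [0.552, 0.0258, 0.069]
ee_rot: [-3.138, 0.0, 1.499]
wrist_force: [-4.8, 1.7, -0.3]
width: 0.0218
[0.552  0.0258 0.069 ] [-4.7807  1.7409 -0.3158]
[0.552  0.0258 0.069 ] [-4.7807  1.7409 -0.3158]
[0.552  0.0258 0.069 ] [-4.7807  1.7409 -0.3158]
[0.552  0.0258 0.0691] [-5.2458  0.9225  1.7549]
```

```bash
python3 -m handwheel '{"delta_pos":[[0,1,0],[0,1,0],[0,1,0],[0,0,0],[0,0,0],[0,0,0],[0,0,0],[0,0,0]],"rotation":[[0,0,0],[0,0,0],[0,0,0],[0,0,0],[0,0,0],[0,0,0],[0,0,0],[0,0,0]],"claw":[1,1,1,1,1,1,1,1]}'
python3 - <<'E'
from h import *
s=snap('side','side18');o=robot.get_obs(); print(o['tool_pos'],o['wrist_force'],o['ee_rot'])
crop('side18',330,130,430,220,8,'c29')
E
```

```text
time: 21.9
tool_pos: [0.5524, 0.0259, 0.0683]
ee_rot: [-3.132, 0.0, 1.499]
wrist_force: [-11.5, 0.6, 2.6]
width: 0.0217
[0.55238154 0.02586801 0.06831663] [-11.210041     0.90468176   2.91497795] [-3.13207453e+00  3.46509678e-05  1.49928048e+00]
```

View pics/c29.png

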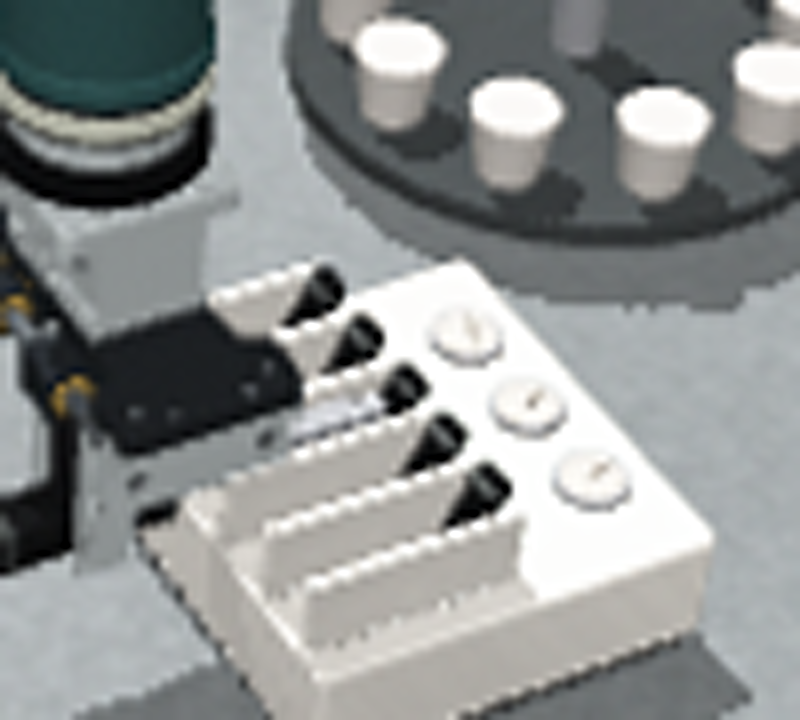

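```bash
python3 -m handwheel '{"delta_pos":[[0,-6,0],[0,-15,0],[0,-20,0],[0,-22,0],[0,-22,0],[0,-21,0],[0,0,-25],[0,0,-30]],"rotation":[[0,0,0],[0,0,0],[0,0,0],[0,0,0],[0,0,0],[0,0,0],[0,0,0],[0,0,0]],"claw":[1,1,1,1,1,1,1,1]}'
python3 - <<'E'
from h import *
np.set_printoptions(precision=4,suppress=True)
for c in ('side','scene'):
    s=snap(c,c+'19'); np.savez('pics/'+c+'19.npz',**s)
o=robot.get_obs(); print(o['tool_pos'],o['ee_rot'],o['width'],o['wrist_force'])
crop('side19',270,110,430,230,5,'c30')
crop('scene19',235,145,355,245,6,'c31')
E
```

```text
time: 22.95
tool_pos: [0.4498, 0.0331, 0.1248]
ee_rot: [3.141, 0.0, 1.499]
wrist_force: [0.4, 0.8, -0.6]
width: 0.0217
[0.4531 0.0329 0.1285] [ 3.132  -0.0002  1.499 ] 0.021502218376320395 [-0.3001 -0.0712  0.2353]
```

View pics/c30.png

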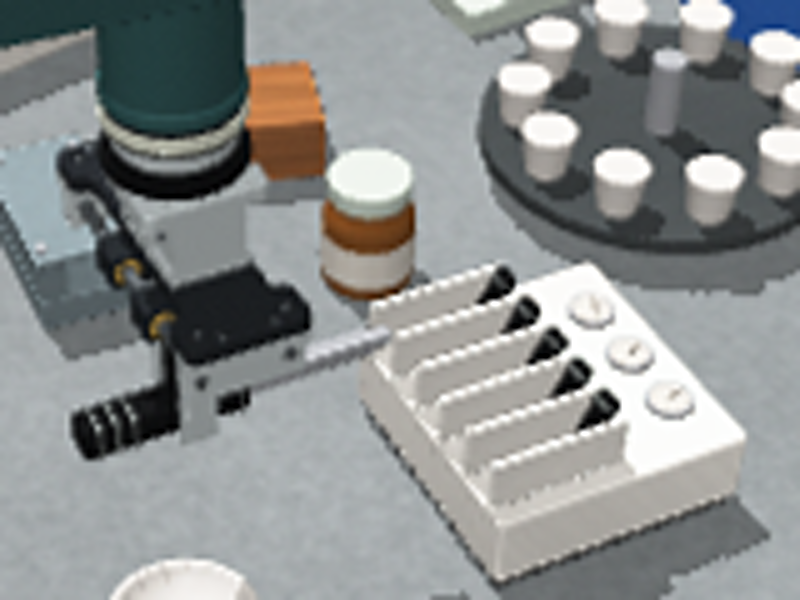

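View pics/c31.png

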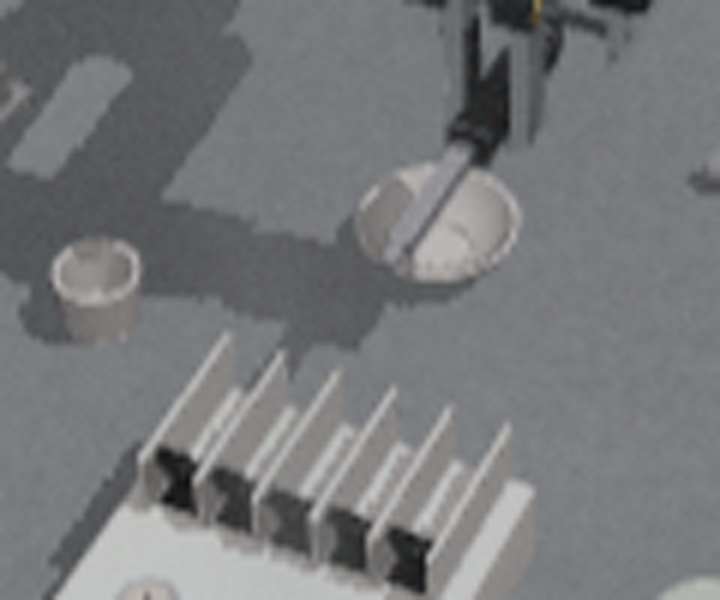

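```bash
python3 -m handwheel '{"delta_pos":[[-50,2,-10],[-60,2,0],[-60,2,0],[-60,2,0],[-60,2,0],[-50,2,0],[-17,1,0],[0,0,0]],"rotation":[[0,0,0],[0,0,0],[0,0,0],[0,0,0],[0,0,0],[0,0,0],[0,0,0],[0,0,0.081]],"claw":[1,1,1,1,1,1,1,1]}'
python3 -m handwheel '{"delta_pos":[[0,0,0],[0,0,10],[0,0,10],[0,0,5],[0,0,0],[0,0,0],[0,0,0],[0,0,0]],"rotation":[[0,0,0],[0,0,0],[0,0,0],[0,0,0],[0,0,0],[0,0,0],[0,0,0],[0,0,0]],"claw":[1,1,1,1,1,1,1,1]}'
python3 - <<'E'
from h import *
np.set_printoptions(precision=4,suppress=True)
for c in ('side','scene','wrist'):
    s=snap(c,c+'20'); np.savez('pics/'+c+'20.npz',**s)
o=robot.get_obs(); print(o['tool_pos'],o['ee_rot'],o['width'],o['wrist_force'])
R=Ro.from_euler('xyz',[np.pi,0,1.418]).as_matrix(); print(R.T@(np.array([.4384,-.3243,.026])-o['tool_pos'])*1000)
crop('side20',310,220,450,340,5,'c32')
E
```

```text
time: 24.05
tool_pos: [0.4375, -0.3244, 0.1331]
ee_rot: [-3.14, -0.001, 1.414]
wrist_force: [-0.2, -0.0, 0.6]
width: 0.0219
time: 25.05
tool_pos: [0.4382, -0.3242, 0.1099]
ee_rot: [3.141, 0.0, 1.418]
wrist_force: [0.2, 0.8, -0.4]
width: 0.0214
[ 0.4381 -0.3241  0.1096] [3.1413 0.0002 1.4179] 0.021642033959801674 [-0.3468  0.4583 -0.1697]
[-0.1639  0.3651 83.6341]
```

View pics/c32.png

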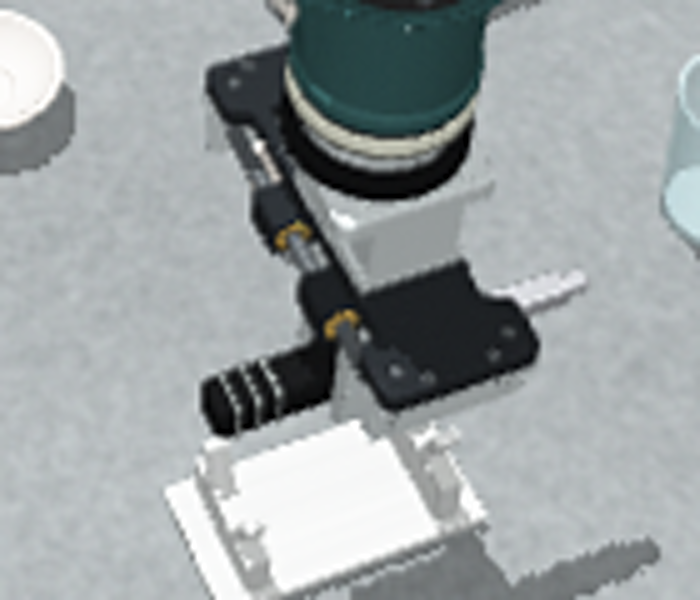

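View pics/wrist20.png

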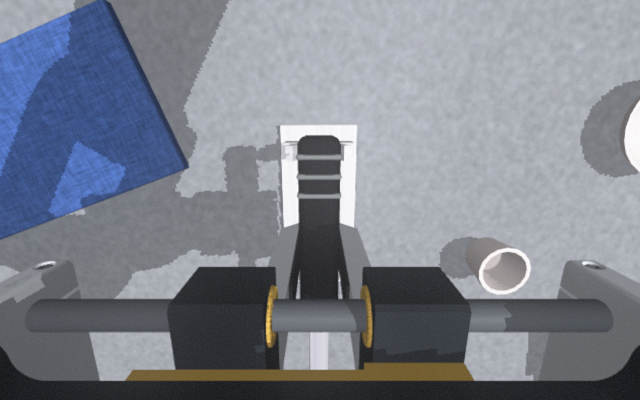

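```bash
python3 -m handwheel '{"delta_pos":[[0,0,18],[0,0,20],[0,0,18],[0,0,14],[0,0,8],[0,0,4],[0,0,1],[0,0,0]],"rotation":[[0,0,0],[0,0,0],[0,0,0],[0,0,0],[0,0,0],[0,0,0],[0,0,0],[0,0,0]],"claw":[1,1,1,1,1,1,1,1]}'
python3 - <<'E'
from h import *
np.set_printoptions(precision=4,suppress=True)
for c in ('side','scene'):
    s=snap(c,c+'21'); np.savez('pics/'+c+'21.npz',**s)
o=robot.get_obs(); print(o['tool_pos'],o['ee_rot'],o['width'],o['wrist_force'])
crop('side21',330,240,450,340,6,'c33')
E
```

```text
time: 26.2
tool_pos: [0.4382, -0.3245, 0.0271]
ee_rot: [3.141, 0.001, 1.418]
wrist_force: [-0.8, -1.1, -0.1]
width: 0.0218
[ 0.4382 -0.3245  0.0271] [3.1408 0.001  1.418 ] 0.022043512895481805 [-0.6932 -0.993   0.3197]
```

View pics/c33.png

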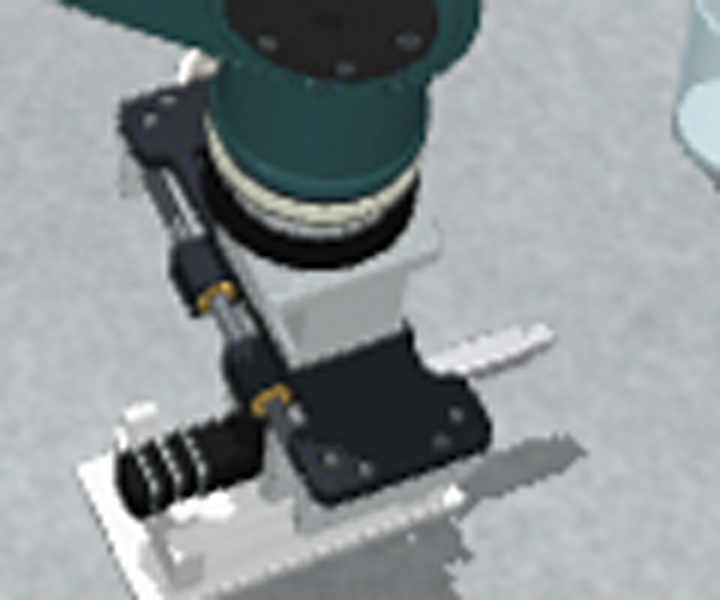

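Seated at the same place; release, then rise clear.

```bash
python3 -m handwheel '{"delta_pos":[[0,0,0.5],[0,0,0],[0,0,0],[0,0,0],[0,0,0],[0,0,-10],[0,0,-20],[0,0,-30]],"rotation":[[0,0,0],[0,0,0],[0,0,0],[0,0,0],[0,0,0],[0,0,0],[0,0,0],[0,0,0]],"claw":[1,-0.2,-0.2,-0.2,-0.2,-0.2,-0.2,-0.2]}'
python3 -m handwheel '{"delta_pos":[[0,0,-40],[0,0,-40],[0,-40,-30],[0,-40,0],[0,0,0],[0,0,0],[0,0,0],[0,0,0]],"rotation":[[0,0,0],[0,0,0],[0,0,0],[0,0,0],[0,0,0],[0,0,0],[0,0,0],[0,0,0]],"claw":[-0.2,-0.2,-0.2,-0.2,-0.2,-0.2,-0.2,-0.2]}'
python3 - <<'E'
from h import *
np.set_printoptions(precision=4,suppress=True)
for c in ('side','scene','wrist'):
    s=snap(c,c+'22'); np.savez('pics/'+c+'22.npz',**s)
o=robot.get_obs(); print(o['tool_pos'],o['ee_rot'],o['width'],o['wrist_force'])
crop('side22',330,260,450,350,6,'c34')
E
```

```text
time: 27.3
tool_pos: [0.4376, -0.3236, 0.0863]
ee_rot: [-3.14, -0.001, 1.418]
wrist_force: [-0.1, 0.3, 0.5]
width: 0.0564
time: 28.3
tool_pos: [0.3595, -0.3118, 0.1956]
ee_rot: [-3.141, -0.001, 1.419]
wrist_force: [0.9, 0.1, -0.2]
width: 0.0562
[ 0.3592 -0.3117  0.1957] [-3.1411 -0.0005  1.4184] 0.05619029630468939 [ 0.0185 -0.9091 -0.9609]
```

View pics/c34.png

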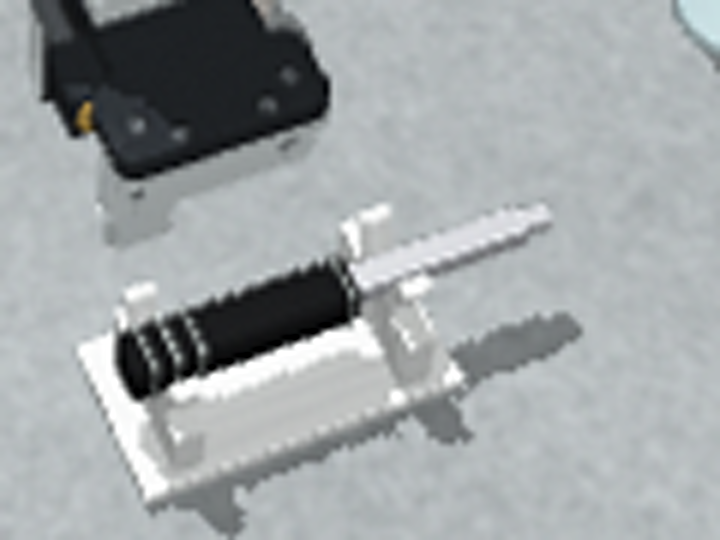

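View pics/wrist22.png

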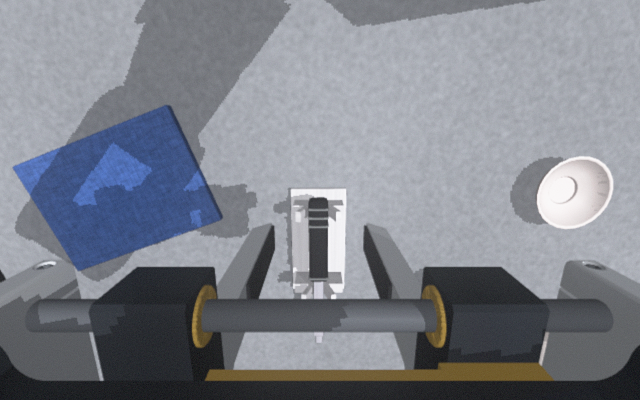

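View pics/scene22.png

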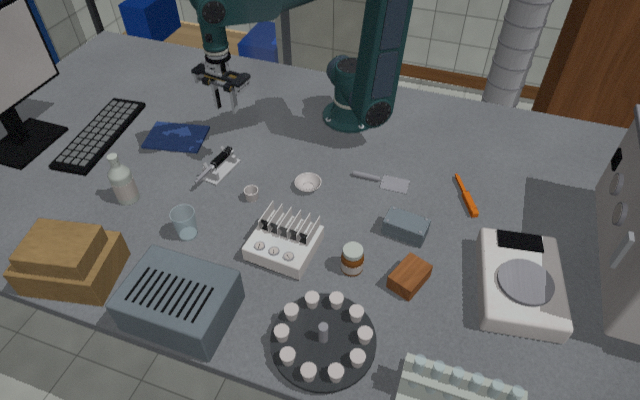

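```bash
python3 - <<'E'
from h import *
np.set_printoptions(precision=4,suppress=True)
crop('scene22',190,140,250,195,10,'c35'); 
si=ld('side22'); O=np.array([.4655,-.3284]);u=np.array([.9884,-.152])
p=onz(si,(330+548/6-.4,260+217/6-.4),.045); print('tip',p,'origin offset along/lat mm',1000*(u@(p[:2]-O)-.095),1000*np.dot([.152,.9884],p[:2]-O))
p=onz(si,(330+122/6-.4,260+355/6-.4),.045); print('rear',1000*(u@(p[:2]-O)+.095),1000*np.dot([.152,.9884],p[:2]-O))
print(np.abs(ld('scene22')['color'][195:280,235:335].astype(int)-ld('scene19')['color'][195:280,235:335]).mean())
robot.close_job()
E
```

```text
tip [ 0.5611 -0.3427  0.045 ] origin offset along/lat mm 1.6464116950122287 0.34803728635853354
rear 5.6213328596168015 5.699890132038978
2.265843137254902
the job is handed in; nothing more can be done
```

I finished every step in the order you gave and handed the job in at about 28 s.

- **First placing:** I drew the stylus out of the sleeve by its shaft, laid it in the rest's notches and let go.
- **Lever:** I took it again by the handle and pushed the third (middle) lever with the tip until it met its stop. The force rose to about 11 N with no more travel.
- **Return:** I laid the stylus back in the notches, let go and moved the gripper clear.

**Last checks**
- After the push, the side and scene pictures show all five levers leaning away, evenly in line.
- The final side and wrist pictures show the stylus lying in both notches. From the tip, its origin is about 2 mm forward of the seat and 0.3 mm to the side. The bystanders look unmoved.
- **One disagreement:** the rear end, read from the same side picture, came out 5.6 mm forward and 5.7 mm to the side. I put that down to picking the handle's visible edge instead of its centre, and did not measure it again. The pictures show it seated.
- The scene camera shows no clear change at the console between the push and the hand-in. I judged the levers from the pictures just after the push.

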